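# Lock the microphone bar into its cam-lever stand

## Task

The timing machine's microphone bar is stowed head first under the low desk shelf: draw it out by its tail until it is wholly clear of the shelf, set it down on the bench and let go, then take it again by its middle and lay it, right way up, in the stand's channel. Slide it back until its tail is fully home against the end stop while the red lever is still open, then flip the lever over centre to its closed stop so that it clamps the bar, and let go. Leave the other things on the bench where they are.

Things in the scene. Friction and masses are not known exactly. Their poses are not given: they have to be found in the camera images.
- bar: Microphone bar: square aluminium tube 200 long, 22 wide, 22 high (mm), about 0.22 kg; a black box head (40 long, 44 wide, 42 high with its top discs) encloses x = 60 to 100, underside level with the tube's. Origin: centre of the tube's underside; x runs from the plain tail (x = -100) to the head, z up. Starts flat on the bench, 75 to 95 mm of the tail end out of the shelf's front.
- bar_tail (a point): Centre of the bar's plain tail end face (11 mm above its underside); axes as the bar's.
- riser: Fixed low wooden desk shelf, 150 deep (x), 270 wide (y), 70 high (mm), open at the front (x = -75); 56 mm clear height and 238 mm clear width below, closed at back and sides. Flat boxes on top reach 83 mm, 35 mm or more behind the front edge. Origin: centre of its footprint on the bench, z up.
- stand: Fixed grey clamp stand on a dark base plate (x -100 to 85, y -45 to 55, 12 mm thick). Origin on the bench, z up. Its open-topped channel runs along x at y = 0, floor 32 mm above the bench, 26 mm wide (y -13 to 13). Laid in, the bar's x points along the stand's x, tail in the clamp, head beyond the saddle; fully home the bar's origin is at x = 20.
- clamp_mouth (a point): Centre of the clamp part of the channel at its floor (x = -50, y = 0, z = 32 mm of the stand; axes as the stand's). The clamp spans x = -80 to -20, fixed cheek at -y, rubber pad at +y. White 45 degree lead-ins widen its mouth to about 46 mm; their tops are 60 mm above the bench.
- saddle (a point): Centre of the support saddle at its floor (x = 65, y = 0, z = 32 mm of the stand; axes as the stand's). The saddle spans x = 55 to 75, with the same lead-ins, tops 58 mm above the bench. Between clamp and saddle (x = -20 to 55) is open space for fingers, down to the base plate.
- stop_face (a point): Centre of the steel end stop's face which the bar's tail must touch, at x = -80, y = 0, z = 43 mm in the stand's frame; the stop's top is 58 mm above the bench. Axes as the stand's.
- lever_hinge (a point): On the lever's upright hinge axis, at x = -50, y = 38 mm in the stand's frame, at mid height of the lever arm (53.5 mm above the bench). Axes as the stand's.
- lever_tip (a point): On the lever's centre line 80 mm from the hinge axis, at the arm's mid height. Red lever arm: 95 mm long from the axis, 14 to 16 mm wide, 47 to 62 mm above the bench; free space below it beyond 25 mm from the axis (only the base plate, 12 mm). x points from the hinge along the lever.
- lever (a joint): Lever angle, rad. 0 = open: arm points 110 degrees counter-clockwise (from above) from the stand's x; grows clockwise to 1.92 = closed stop: arm parallel to the stand's x, beside the bar. Starts at 0 to 0.5. With the bar in, it resists from about 1.0 on with up to about 0.2 N m; dead centre at 1.68, beyond it the lever snaps to the closed stop and stays; let go short of it, it springs back part way. Closing moves the pad 5 mm.
- pad: Black rubber clamping pad in the +y side of the clamp channel, 46 x 7 x 18 mm, moved by the lever towards -y; open, it is recessed 2.5 mm. Origin: its centre. Axes as the stand's.
- blower: Bystander: red rubber dust blower bulb, 62 mm wide, 85 mm tall, nozzle up. Origin: on its underside or centre line.
- jar: Bystander: amber glass jar with black cap, 52 mm wide, 55 mm tall. Origin: on its underside or centre line.
- dish: Bystander: white ceramic dish, 70 mm wide, 30 mm tall. Origin: on its underside or centre line.
- watch: Bystander: wristwatch strapped on a grey cushion, 100 x 60 x 51 mm. Origin: on its underside or centre line.
- driver: Bystander: screwdriver lying flat, 150 mm long. Origin: on its underside or centre line.
- wrench: Bystander: small wrench lying flat, 150 mm long. Origin: on its underside or centre line.
- tape: Bystander: blue ring of tape lying flat, 84 mm wide, 20 mm tall. Origin: on its underside or centre line.
Mind the look-alikes: they are no part of the job. Of the things shaped like the bar, the aluminium one is meant.

How it is judged:
By the outcome, as a careful person would: the job done as asked, in the order asked, and still so for the second after the job is handed in, with the robot touching nothing.
It also fails if it takes over 72 s, if anything falls off the work surface, if the arm or the gripper's body presses on something with over 40 N, if the wrist force passes 120 N, or if a joint passes its speed limit or range.

## Robot

A 7-joint arm with a two-finger parallel gripper is mounted at the origin on the work surface. World frame = base frame: x ahead of the robot, y to its left, z up, the work surface at z = 0. Lengths are in m, angles in rad, forces in N, time in s.
With the tool pointing down it reaches from about 0.425 to 0.875 m from the base axis. Payload 4.7 kg.
Tool frame: the origin (TCP) lies midway between the tips of the shut fingers; the grasp point (between the pads) lies 19 mm behind it; z points along the fingers, y is the direction in which the jaws open and shut (so a half turn about z gives the same grasp; the last joint's range is limited). The gripper opens to 87 mm and grips with 3 to 60 N. Pads are 19 mm wide; open, the fingers measure 117 mm over their backs; the gripper's body (75 mm by 190 mm) begins 51 mm behind the grasp point.
Start: joints at [1.363, 0.321, -0.07, 1.45, 0.023, 1.371, -0.057], TCP at [0.143, -0.634, 0.223] pointing down, gripper open.
Joint ranges: [-2.86, 2.86], [-0.3, 2.09], [-1.38, 1.24], [0.06, 2.45], [-1.56, 4.7], [0.09, 2.05], [-2.69, 2.69]. Speed limits (rad/s): [2.57, 2.57, 3.14, 3.14, 3.14, 3.14, 3.14].

## Interface

Orientations are given as a rotation vector (axis times angle).
In Python, from bench import monitor, eyes, order gives the robot as it stands. The module is installed in compiled form; this text tells all that it offers.
- The arm moves only by the shell command python3 -m pendant 'ROWS' [FORCE]. ROWS is JSON, a list of rows, each a list of 3 entries, a list of its own where there are three numbers: the turn, a rotation vector about the tool's x, y, z in degrees, then the shift along the tool's x, y, z in m, then the gripper command: -1 is fully open, 1 is shut, values between are in proportion. In form: [[[rx, ry, rz], [tx, ty, tz], hand], ...]. A call has 1 to 8 rows; each row shifts and turns the commanded pose from where the row before left it, along the tool's axes as they then stand; what a row does not reach is not made up. A row lasts 1/8 s, in which the tool goes at most 62.5 mm and 10.7 degrees, less where a joint would pass 70% of its speed; a pose out of reach is approached as far as the arm can. A call is refused whole if a number of a shift passes 0.0625 or a number of a turn 10.7, either way. A call with a gripper value outside its range is refused whole. The fingers move at their own pace and stop on an object; FORCE is the grip in N (left out, the last holds). Time passes only in rows, so rows that do not move let the fingers close. It gives the time, the measured TCP pose, the force and the opening at its end, in the units of the state.
- monitor.get_state(): the state, without advancing time (a new reading comes with each control period).
- eyes.get_image(name): name is "scene" or "top" or "wrist"; returns a dict with "color" (384x512x3 uint8, red, green, blue), "range_z" (384x512 float32, m along the optical axis (not along the pixel's ray), 0 where there is no reading), "fx", "fy", "cx", "cy" (pixels), "k1" (the pictures are not rectified: a ray, as slopes to the right and down, at radius r is drawn at 1 + k1 r^2 times it, then the intrinsics apply), "world_to_cam" (4x4, takes a point from world to camera coordinates). Camera axes: x right, y up, looking along -z (the intrinsics and any distortion apply to the point x, -y, -z); pixel columns grow to the right and rows downward; lengths in m; the calibration is good to about 2 mm. A picture is of the moment at which its call begins.
- order.close_job(): hands the job in, once; it reports no verdict.
The state is a dict: "time": time; "joint_positions": joint angles; "qd": joint speeds; "joint_torque": joint torques, N m; "position": TCP position; "tool_rot": TCP orientation; "ft_force": force on the tool from outside, world axes, zero at the start; "torque": the same for the moment, N m; "grip_width": opening from 0.0 (shut) to 1.0 (fully open).
Only numpy, scipy, OpenCV 4.12 (cv2) and the standard library are available. Lean on these libraries where they do the work, as an engineer would, in place of code of your own. Each camera call takes 0.05 s, during which the arm holds its last target.

## Working session

There is one attempt and no reset: what is moved stays moved. The work goes in short steps, Python scripts to look and compute and a shell command to move; the robot and the scene stay as the last step left them, time stands still between calls to the robot, and variables do not carry over. Pictures are saved under pics/ and viewed, and the job is handed in when it is done.

```bash
mkdir -p pics; cat > h.py <<'E'
import numpy as np,cv2
from bench import monitor,eyes,order
def grab(n,name,save=True):
    im=eyes.get_image(n)
    if save: cv2.imwrite('pics/'+name+'.png',im['color'][:,:,::-1])
    np.save('pics/'+name+'.npy',im,allow_pickle=True)
    return im
def load(name): return np.load('pics/'+name+'.npy',allow_pickle=True).item()
def ray(im,u,v):
    x=(np.asarray(u,float)-im['cx'])/im['fx'];y=(np.asarray(v,float)-im['cy'])/im['fy']
    K=np.array([[im['fx'],0,im['cx']],[0,im['fy'],im['cy']],[0,0,1.]])
    xd,yd=x,y;k=im['k1']
    for _ in range(20):
        r2=x*x+y*y; x=xd/(1+k*r2); y=yd/(1+k*r2)
    d=np.stack([x,-y,-np.ones_like(x)],-1)
    T=np.linalg.inv(im['world_to_cam'])
    return T[:3,3],d@T[:3,:3].T
def onz(im,u,v,z):
    o,d=ray(im,u,v); t=(z-o[2])/d[...,2]
    return o+d*t[...,None]
def depthpt(im,u,v):
    o,d=ray(im,u,v); z=im['range_z'][np.asarray(v,int),np.asarray(u,int)]
    return o+d*np.asarray(z)[...,None]
def proj(im,p):
    p=np.asarray(p,float);T=im['world_to_cam'];c=p@T[:3,:3].T+T[:3,3]
    x=c[...,0]/-c[...,2];y=-c[...,1]/-c[...,2];s=1+im['k1']*(x*x+y*y)
    return np.stack([x*s*im['fx']+im['cx'],y*s*im['fy']+im['cy']],-1)
E
python3 - <<'E'
from h import *
for n in ['scene','top','wrist']:
    im=grab(n,n+'0'); print(n,im['fx'],im['k1'],np.linalg.inv(im['world_to_cam'])[:3,3], (im['range_z']>0).mean())
s=monitor.get_state();print(s)
E
```

```text
scene 461.3828745129753 -0.08727175272003815 [1.0373764  1.00779221 1.66319927] 0.9959309895833334
top 477.8238375561914 -0.07475491693333518 [0.28495728 0.10636533 1.6482693 ] 0.9959767659505209
wrist 266.5869740332128 -0.017143407736329313 [ 0.20710217 -0.62123971  0.38458684] 0.9349619547526041
{'time': 0.15, 'joint_positions': array([ 1.36311782,  0.32165784, -0.07009132,  1.4513923 ,  0.02263343,
        1.37078127, -0.05686014]), 'qd': array([ 2.11800639e-03, -3.09257769e-03, -3.16933567e-05, -3.06037553e-03,
       -5.59241250e-04,  5.71774910e-04, -1.28146290e-03]), 'joint_torque': array([ 5.05491346e-05, -4.91793716e+01, -4.04525176e-01, -3.12874532e+01,
       -6.39859680e-02,  4.05929808e-02,  1.24683552e-04]), 'position': array([ 0.14283421, -0.63369136,  0.22171073]), 'tool_rot': array([-3.12086647e+00, -3.47617802e-01,  4.32207758e-04]), 'ft_force': array([-0.2330739 , -0.71692601,  0.24797891]), 'torque': array([ 0.00994684, -0.03082606, -0.02699076]), 'grip_width': 0.9994484395980119}
```

View pics/scene0.png

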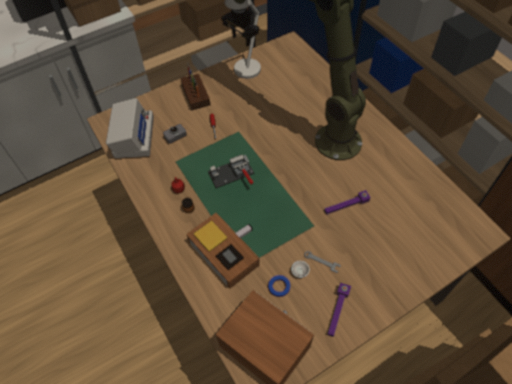

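View pics/top0.png

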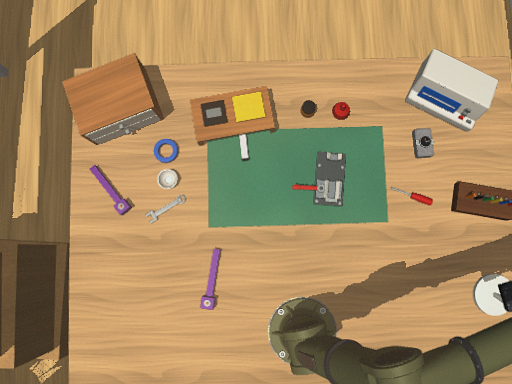

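View pics/wrist0.png

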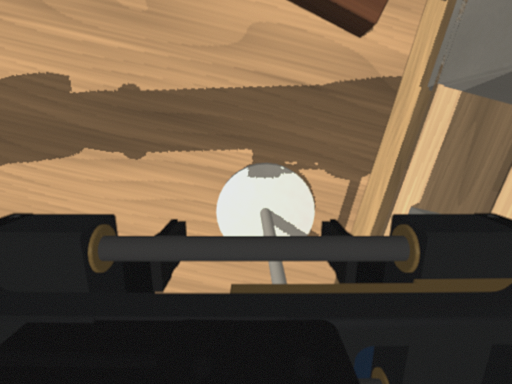

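Candidates for the bar: the silver tail under the shelf at top (245,148), and two purple bar look-alikes at (110,190) and (211,280). By the description, the aluminium one at (245,148) is meant. I'll check it in a close crop.

```bash
python3 - <<'E'
from h import *
im=load('top0')
c=im['color'][75:240,185:395,::-1]
cv2.imwrite('pics/crop1.png',cv2.resize(c,None,fx=3.6,fy=3.6,interpolation=cv2.INTER_CUBIC))
hsv=cv2.cvtColor(im['color'],cv2.COLOR_RGB2HSV)
# depth at points
for n,(u,v) in dict(tail=(245,150),mat=(270,200),stand=(330,160),lev=(300,187),shelf=(235,130),base=(300,330)).items():
    print(n,depthpt(im,u,v),hsv[v,u])
E
```

```text
tail [0.62262449 0.17354163 0.0210171 ] [ 16  12 229]
mat [ 0.44816383  0.0919609  -0.00187404] [ 70  97 137]
stand [ 0.57739863 -0.11866008  0.02810626] [60 14 75]
lev [ 0.48372384 -0.0098537   0.05251002] [  2 191 191]
shelf [0.68346886 0.20401328 0.06617269] [ 14 157 192]
base [0.05605023 0.02294764 0.30320996] [23 86 71]
```

View pics/crop1.png

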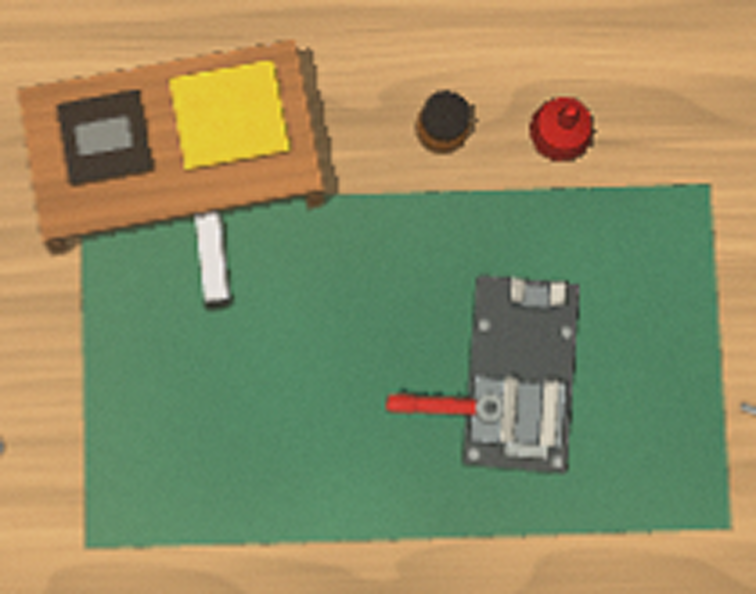

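The crop shows the silver square tail at crop (212,260), clearly aluminium. It sticks out of the shelf front. The stand has its clamp and stop nearer the robot at (520,410), the saddle far at (540,292), and the red lever pointing to +y at (430,403). Next I'll measure these.

```bash
python3 - <<'E'
from h import *
def fit(pts):
    return cv2.fitLine(pts.astype(np.float32),cv2.DIST_HUBER,0,.01,.01).ravel()
for n in ['top0','scene0']:
    im=load(n);hsv=cv2.cvtColor(im['color'],cv2.COLOR_RGB2HSV).astype(int)
    H,W=hsv.shape[:2];V,U=np.mgrid[:H,:W]
    P=onz(im,U,V,0.022)
    D=depthpt(im,U,V)
    # bar
    m=(hsv[...,1]<45)&(hsv[...,2]>170)&(np.abs(P[...,0]-.63)<.06)&(np.abs(P[...,1]-.17)<.05)&(abs(D[...,2]-.022)<.012)
    p=P[m][:,:2];r=cv2.minAreaRect((p*1000).astype(np.float32)); print(n,'bar',m.sum(),np.round(r[0],1),np.round(r[1],1),r[2]); print(cv2.boxPoints(r).round(1).tolist(), np.median(D[m][:,2]))
    # base plate
    P=onz(im,U,V,0.012)
    m=(hsv[...,1]<90)&(hsv[...,2]<105)&(abs(P[...,0]-.5)<.14)&(abs(P[...,1]+.1)<.09)&(abs(D[...,2]-.012)<.012)
    p=P[m][:,:2];r=cv2.minAreaRect((p*1000).astype(np.float32)); print('plate',m.sum(),np.round(r[0],1),np.round(r[1],1),r[2]); print(cv2.boxPoints(r).round(1).tolist())
    # lever
    P=onz(im,U,V,0.062)
    m=((hsv[...,0]<8)|(hsv[...,0]>172))&(hsv[...,1]>130)&(hsv[...,2]>120)&(abs(P[...,0]-.49)<.1)&(abs(P[...,1]+.02)<.1)
    p=P[m][:,:2];r=cv2.minAreaRect((p*1000).astype(np.float32)); print('lever',m.sum(),np.round(r[0],1),np.round(r[1],1),r[2]); print(cv2.boxPoints(r).round(1).tolist())
    # white
    m=(hsv[...,1]<60)&(hsv[...,2]>160)&(abs(P[...,0]-.5)<.12)&(abs(P[...,1]+.1)<.07)&(D[...,2]>.04)
    k,l,st,c=cv2.connectedComponentsWithStats(m.astype(np.uint8))
    for i in range(1,k):
        if st[i,4]>8: print('white',st[i].tolist(),P[l==i][:,:2].mean(0), P[l==i][:,:2].min(0),P[l==i][:,:2].max(0))
    # shelf top
    P=onz(im,U,V,0.07)
    m=(hsv[...,0]<20)&(hsv[...,1]>100)&(hsv[...,2]>90)&(abs(P[...,0]-.7)<.2)&(abs(P[...,1]-.2)<.2)&(abs(D[...,2]-.07)<.012)
    p=P[m][:,:2];r=cv2.minAreaRect((p*1000).astype(np.float32)); print('shelf',m.sum(),np.round(r[0],1),np.round(r[1],1),r[2]); print(cv2.boxPoints(r).round(1).tolist())
E
```

```text
top0 bar 145 [637.7 180. ] [82.2 21.5] 4.531838893890381
[[595.9000244140625, 187.5], [597.5999755859375, 166.10000610351562], [679.5999755859375, 172.60000610351562], [677.9000244140625, 194.0]] 0.022388687251255313
plate 863 [518.4 -93.2] [147.3 186.9] 83.06888580322266
[[416.70001220703125, -155.0], [602.2000122070312, -177.60000610351562], [620.0, -31.399999618530273], [434.5, -8.800000190734863]]
lever 103 [482.1 -22.6] [80.4 13.5] 88.29462432861328
[[474.20001220703125, -62.599998474121094], [487.70001220703125, -63.0], [490.1000061035156, 17.399999618530273], [476.6000061035156, 17.799999237060547]]
white [327, 153, 3, 5, 15] [ 0.58861926 -0.10799943] [ 0.58165724 -0.11170819] [ 0.59558507 -0.10429519]
white [338, 154, 4, 6, 20] [ 0.58391516 -0.14624629] [ 0.57392742 -0.1521917 ] [ 0.5910834  -0.14116992]
white [317, 180, 25, 22, 171] [ 0.46681368 -0.1112369 ] [ 0.43190615 -0.14741003] [ 0.50359996 -0.0659364 ]
shelf 2074 [740.6 215.1] [152.8 270.2] 8.776544570922852
[[644.5, 337.0], [685.7000122070312, 69.9000015258789], [836.7000122070312, 93.19999694824219], [795.5, 360.29998779296875]]
scene0 bar 0 [0. 0.] [0. 0.] 0.0
[[0.0, 0.0], [0.0, 0.0], [0.0, 0.0], [0.0, 0.0]] nan
plate 795 [ 502.3 -100.3] [178.  275.4] 89.79507446289062
[[364.29998779296875, -188.8000030517578], [639.7000122070312, -189.8000030517578], [640.2999877929688, -11.800000190734863], [364.8999938964844, -10.800000190734863]]
lever 2 [484.6   6.4] [6.8 0. ] 97.33426666259766
[[485.1000061035156, 3.0], [485.1000061035156, 3.0], [484.20001220703125, 9.800000190734863], [484.20001220703125, 9.800000190734863]]
shelf 1392 [743.9 216.2] [151.7 269.4] 8.864063262939453
[[648.2000122070312, 337.6000061035156], [689.7000122070312, 71.5], [839.5999755859375, 94.80000305175781], [798.0999755859375, 361.0]]
  return _methods._mean(a, axis=axis, dtype=dtype,
  ret = ret.dtype.type(ret / rcount)
```

```bash
python3 - <<'E'
from h import *
im=load('scene0')
c=im['color'][140:290,165:315,::-1]
cv2.imwrite('pics/crop2.png',cv2.resize(c,None,fx=4,fy=4,interpolation=cv2.INTER_CUBIC))
E
```

```text
(no output)
```

View pics/crop2.png

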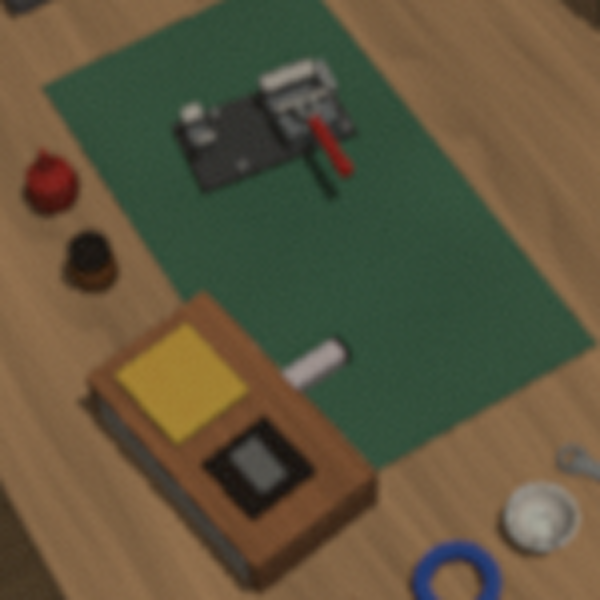

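Both views agree on the shelf: centre about (741,215) mm, angle 8.8°. Bar tail is at about (597,177) mm, bar angle about 4.5°, and its width (21.5 mm) and height (22 mm) match the description. I'll look closer with the wrist camera over the stand.

```bash
cat >> h.py <<'E'
from scipy.spatial.transform import Rotation as Ro
def st():
    s=monitor.get_state();R=Ro.from_rotvec(s['tool_rot']).as_matrix()
    return s,s['position'],R
def yaw(R): return np.degrees(np.arctan2(R[1,0],R[0,0]))
def plan(xyz,yw,n=None):
    s,p,R=st()
    c,q=np.cos(np.radians(yw)),np.sin(np.radians(yw))
    Rt=np.array([[c,q,0],[q,-c,0],[0,0,-1.]])
    turn=np.degrees(Ro.from_matrix(R.T@Rt).as_rotvec())
    d=Rt.T@(np.asarray(xyz)-p)
    print('t',round(s['time'],2),'pos',p.round(4),'yaw',yaw(R).round(2),'F',s['ft_force'].round(1),'grip',round(s['grip_width']*87,1))
    print('turn',turn.round(2),'then shift',d.round(4),'rows>=',np.ceil(np.linalg.norm(d)/.0625))
E
python3 - <<'E'
from h import *
s,p,R=st();im=load('wrist0');T=np.linalg.inv(im['world_to_cam'])
print('cam in tool',R.T@(T[:3,3]-p),'\n',(R.T@T[:3,:3]).round(3))
plan([.45,-.10,.25],-7)
E
```

```text
cam in tool [ 0.06541382  0.00175924 -0.16288639] 
 [[ 0.001  0.971  0.239]
 [ 1.    -0.001  0.001]
 [ 0.001  0.239 -0.971]]
t 0.15 pos [ 0.1428 -0.6337  0.2217] yaw 12.71 F [-0.2 -0.7  0.2] grip 87.0
turn [-0.08  0.02 19.71] then shift [ 0.2398 -0.5671 -0.0283] rows>= 10.0
```

```bash
python3 -m pendant '[[[0,0,9.8],[0,0,0],-1],[[0,0,9.9],[0,0,0],-1],[[0,0,0],[0.02,-0.0472,-0.0024],-1],[[0,0,0],[0.02,-0.0472,-0.0024],-1],[[0,0,0],[0.02,-0.0472,-0.0024],-1],[[0,0,0],[0.02,-0.0472,-0.0024],-1],[[0,0,0],[0.02,-0.0472,-0.0024],-1],[[0,0,0],[0.02,-0.0472,-0.0024],-1]]'
python3 -m pendant '[[[0,0,0],[0.02,-0.0472,-0.0024],-1],[[0,0,0],[0.02,-0.0472,-0.0024],-1],[[0,0,0],[0.02,-0.0472,-0.0024],-1],[[0,0,0],[0.02,-0.0472,-0.0024],-1],[[0,0,0],[0.02,-0.0472,-0.0024],-1],[[0,0,0],[0.02,-0.0472,-0.0024],-1],[[0,0,0],[0,0,0],-1]]'
python3 - <<'E'
from h import *
plan([.45,-.10,.25],-7)
grab('wrist','w1')
E
```

```text
time: 1.15
position: [0.2972, -0.3659, 0.2369]
tool_rot: [3.136, -0.192, -0.0]
ft_force: [-0.3, -0.5, 0.5]
grip_width: 1.0
time: 2.02
position: [0.4517, -0.0967, 0.2516]
tool_rot: [-3.136, 0.178, -0.002]
ft_force: [-0.9, -0.8, -0.7]
grip_width: 0.996
t 2.02 pos [ 0.4517 -0.0967  0.2516] yaw -6.51 F [-0.9 -0.8 -0.7] grip 86.6
turn [-0.06 -0.05  0.49] then shift [-0.0012  0.0035  0.0016] rows>= 1.0
```

View pics/w1.png

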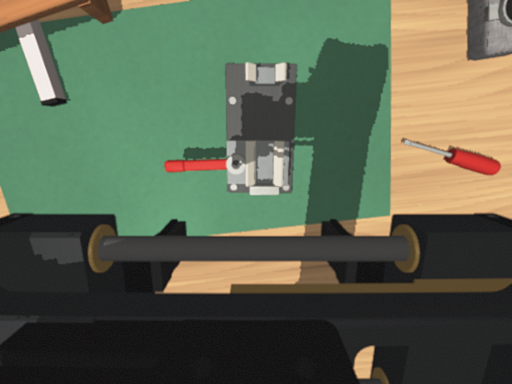

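The wrist view shows the whole stand at (225-297, 62-195): saddle at the top (265,72), clamp at (262,165), red lever from (235,163) to (167,166). The bar tail is at (40,70).

```bash
python3 - <<'E'
from h import *
im=load('w1')
c=im['color'][55:205,160:310,::-1]
cv2.imwrite('pics/crop3.png',cv2.resize(c,None,fx=4,fy=4,interpolation=cv2.INTER_CUBIC))
E
```

```text
(no output)
```

View pics/crop3.png

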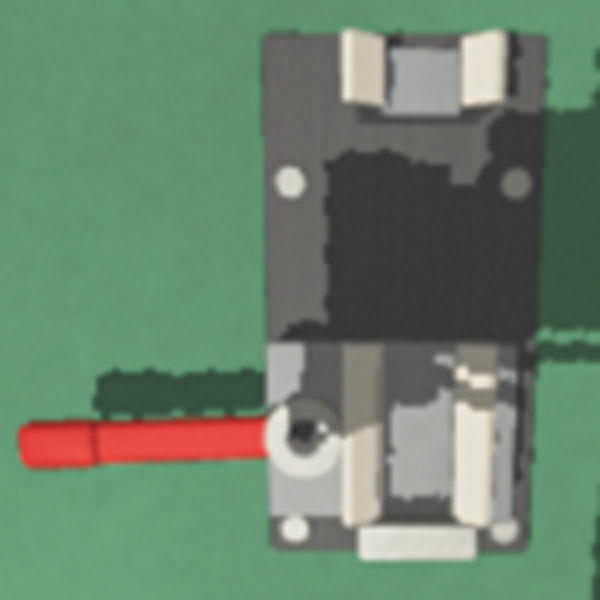

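```bash
python3 - <<'E'
from h import *
im=load('w1')
def w(cu,cv,z): return onz(im,160+cu/4-.375,55+cv/4-.375,z)
obs=[((262,35),.012,(85,55)),((547,35),.012,(85,-45)),((272,549),.012,(-100,55)),((526,549),.012,(-100,-45)),
((342,30),.058,(75,23)),((505,30),.058,(75,-23)),
((342,523),.060,(-80,23)),((492,523),.060,(-80,-23)),((304,438),.062,(-50,38))]
A=np.array([w(*c,z)[:2] for c,z,_ in obs])*1000;B=np.array([b for *_,b in obs],float)
a=A.mean(0);b=B.mean(0);U,S,Vt=np.linalg.svd((B-b).T@(A-a));R=(U@Vt).T
t=a-R@b;print('stand',t,np.degrees(np.arctan2(R[1,0],R[0,0])))
print((A-(B@R.T+t)).round(1))
# lever tip pts at z .062
for c in [(22,446),(98,443),(230,439)]: print('lever',w(*c,.060)[:2]*1000)
# bar
hsv=cv2.cvtColor(im['color'],cv2.COLOR_RGB2HSV).astype(int);V,Uu=np.mgrid[:384,:512];P=onz(im,Uu,V,.022)
m=(hsv[...,1]<45)&(hsv[...,2]>170)&(Uu<80)&(V<110)
r=cv2.minAreaRect((P[m][:,:2]*1000).astype(np.float32));print(m.sum(),r,cv2.boxPoints(r).round(1).tolist())
for v in (50,60,70,80,90):
    uu=np.where(m[v])[0]; print(v,uu.min(),uu.max(),P[v,uu.min(),:2].round(4),P[v,uu.max(),:2].round(4))
E
```

```text
stand [ 524.11931513 -120.92781576] -6.668884491397037
[[-1.3 -0.5]
 [-0.8  0.3]
 [ 0.6 -0.8]
 [ 1.2  0.8]
 [-0.1  2.1]
 [-0.4 -2. ]
 [ 0.8  2.5]
 [ 0.5 -2.3]
 [-0.5  0. ]]
lever [486.18855831  16.71608879]
lever [484.28873947  -8.74060055]
lever [480.624438   -52.70018863]
1064 ((637.5023193359375, 180.97862243652344), (84.14420318603516, 23.077756881713867), 5.0770087242126465) [[594.5999755859375, 188.6999969482422], [596.5999755859375, 165.8000030517578], [680.4000244140625, 173.1999969482422], [678.4000244140625, 196.1999969482422]]
50 23 39 [0.6612 0.1937] [0.6583 0.1716]
60 26 42 [0.6485 0.1933] [0.6456 0.171 ]
70 30 46 [0.6354 0.1915] [0.6326 0.1691]
80 33 49 [0.6223 0.1911] [0.6195 0.1686]
90 37 53 [0.6089 0.1893] [0.6061 0.1666]
```

Stand pose: (524.1, -120.9) mm, yaw -6.7°, with residuals around 1–2 mm. The lever sits at about 92° to the stand's x, so 0.3 rad, which is within its stated start range. Bar: tail at (595.5, 177) mm, yaw 5°. Next I'll move over the tail.

```bash
python3 - <<'E'
from h import *
plan([.6135,.1788,.06],5)
E
```

```text
t 2.08 pos [ 0.4505 -0.0995  0.2513] yaw -6.75 F [-0.9 -1.1 -0.3] grip 87.1
turn [  0.02   0.02 -11.75] then shift [ 0.1866 -0.263   0.1913] rows>= 6.0
```

```bash
python3 -m pendant '[[[0,0,-6],[0,0,0],-1],[[0,0,-5.8],[0,0,0],-1],[[0,0,0],[0.0311,-0.0438,0.005],-1],[[0,0,0],[0.0311,-0.0438,0.01],-1],[[0,0,0],[0.0311,-0.0438,0.02],-1],[[0,0,0],[0.0311,-0.0438,0.02],-1],[[0,0,0],[0.0311,-0.0438,0.02],-1],[[0,0,0],[0.0311,-0.0438,0.02],-1]]'
python3 -m pendant '[[[0,0,0],[0,0,0.048],-1],[[0,0,0],[0,0,0.048],-1],[[0,0,0],[0,0,0],-1]]'
python3 - <<'E'
from h import *
plan([.6135,.1788,.005],5)
grab('wrist','w2')
E
```

```text
time: 3.08
position: [0.6154, 0.1748, 0.1547]
tool_rot: [3.137, 0.126, -0.001]
ft_force: [0.8, -1.9, 0.2]
grip_width: 1.0
time: 3.45
position: [0.611, 0.1728, 0.0555]
tool_rot: [3.136, 0.129, -0.015]
ft_force: [-0.3, -0.6, 0.2]
grip_width: 1.001
t 3.45 pos [0.611  0.1728 0.0555] yaw 4.7 F [-0.3 -0.6  0.2] grip 87.1
turn [ 0.17  0.54 -0.29] then shift [ 0.003  -0.0057  0.0505] rows>= 1.0
```

View pics/w2.png

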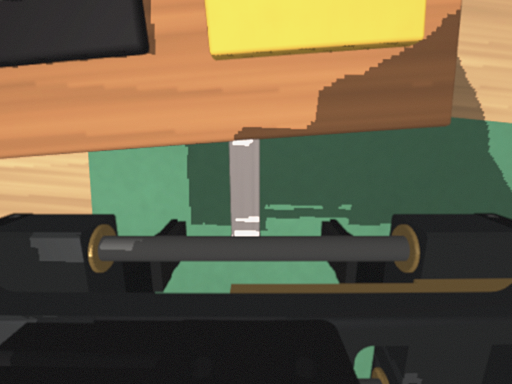

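The picture shows the bar at columns 231–260, slightly left of the jaws' mid-column (about 256). That agrees with the 5.7 mm offset computed, so I'll correct it and go down.

```bash
python3 -m pendant '[[[0,0.3,-0.3],[0.003,-0.0055,0.012],-1],[[0,0,0],[0,0,0.025],-1],[[0,0,0],[0,0,0.012],-1],[[0,0,0],[0,0,0],-1]]'
python3 - <<'E'
from h import *
plan([.6135,.1788,.005],5)
E
```

```text
time: 4.0
position: [0.6168, 0.182, 0.0114]
tool_rot: [3.138, 0.14, 0.008]
ft_force: [0.1, 0.7, 0.2]
grip_width: 1.002
t 4.0 pos [0.6168 0.182  0.0114] yaw 5.11 F [0.1 0.7 0.2] grip 87.2
turn [ 0.02 -0.29  0.11] then shift [-0.0036  0.0029  0.0064] rows>= 1.0
```

```bash
python3 -m pendant '[[[0,0,0],[0,0,0],-1],[[0,0,0],[0,0,0],-1]]'
python3 - <<'E'
from h import *
plan([.6135,.1788,.005],5)
E
```

```text
time: 4.25
position: [0.6175, 0.1824, 0.0124]
tool_rot: [-3.138, -0.14, -0.011]
ft_force: [-0.7, -0.2, -0.2]
grip_width: 0.997
t 4.25 pos [0.6175 0.1824 0.0124] yaw 5.1 F [-0.7 -0.2 -0.2] grip 86.7
turn [-0.01 -0.4   0.1 ] then shift [-0.0043  0.0032  0.0074] rows>= 1.0
```

```bash
python3 -m pendant '[[[0,-0.3,0],[-0.004,0.003,0.007],-1],[[0,0,0],[0,0,0],-1],[[0,0,0],[0,0,0],-1]]'
python3 - <<'E'
from h import *
plan([.6135,.1788,.005],5)
E
```

```text
time: 4.62
position: [0.613, 0.1787, 0.0042]
tool_rot: [3.138, 0.14, -0.0]
ft_force: [-0.8, 0.1, -0.9]
grip_width: 0.997
t 4.62 pos [0.613  0.1787 0.0042] yaw 5.1 F [-0.8  0.1 -0.9] grip 86.7
turn [0.01 0.01 0.1 ] then shift [ 0.0005 -0.0001 -0.0008] rows>= 1.0
```

```bash
python3 -m pendant '[[[0,0,0],[0,0,0],1],[[0,0,0],[0,0,0],1],[[0,0,0],[0,0,0],1],[[0,0,0],[0,0,0],1],[[0,0,0],[0,0,0],1],[[0,0,0],[0,0,0],1]]' 40
python3 - <<'E'
from h import *
plan([.6135,.1788,.005],5)
E
```

```text
time: 5.38
position: [0.6131, 0.1788, 0.0043]
tool_rot: [3.138, 0.14, -0.0]
ft_force: [0.3, 0.1, -0.0]
grip_width: 0.4
t 5.38 pos [0.6131 0.1788 0.0043] yaw 5.11 F [ 0.3  0.1 -0. ] grip 34.8
turn [0.   0.   0.11] then shift [ 0.0004  0.     -0.0007] rows>= 1.0
```

```bash
python3 -m pendant '[[[0,0,0],[0,0,0],1],[[0,0,0],[0,0,0],1],[[0,0,0],[0,0,0],1]]'
python3 - <<'E'
from h import *
plan([.6135,.1788,.005],5)
E
```

```text
time: 5.75
position: [0.6131, 0.1788, 0.0043]
tool_rot: [3.138, 0.14, -0.0]
ft_force: [0.8, 1.0, 1.4]
grip_width: 0.248
t 5.75 pos [0.6131 0.1788 0.0043] yaw 5.12 F [0.8 1.  1.4] grip 21.6
turn [0.   0.   0.12] then shift [ 0.0004  0.0001 -0.0007] rows>= 1.0
```

Gripped (opening 21.6 mm, the tube's width). Now I'll draw it out along its axis.

```bash
python3 -m pendant '[[[0,0,0],[-0.008,0,-0.001],1],[[0,0,0],[-0.02,0,0],1],[[0,0,0],[-0.025,0,0],1],[[0,0,0],[-0.025,0,0],1],[[0,0,0],[-0.025,0,0],1],[[0,0,0],[-0.025,0,0],1],[[0,0,0],[-0.015,0,0],1],[[0,0,0],[-0.01,0,0],1]]'
python3 -m pendant '[[[0,0,0],[0,0,0],1],[[0,0,0],[0,0,0],1]]'
python3 - <<'E'
from h import *
plan([.6135,.1788,.005],5)
im=grab('top','t2')
c=im['color'][75:240,185:395,::-1]
cv2.imwrite('pics/crop4.png',cv2.resize(c,None,fx=3.6,fy=3.6,interpolation=cv2.INTER_CUBIC))
grab('wrist','w3')
E
```

```text
time: 6.75
position: [0.4599, 0.1649, 0.0053]
tool_rot: [3.138, 0.14, -0.0]
ft_force: [0.1, -0.3, -1.9]
grip_width: 0.25
time: 7.0
position: [0.4614, 0.1652, 0.0054]
tool_rot: [-3.138, -0.139, -0.001]
ft_force: [-0.1, -0.3, -1.7]
grip_width: 0.25
t 7.0 pos [0.4614 0.1652 0.0054] yaw 5.08 F [-0.1 -0.3 -1.7] grip 21.8
turn [-0.02 -0.03  0.08] then shift [ 0.1527 -0.0003  0.0004] rows>= 3.0
```

View pics/crop4.png

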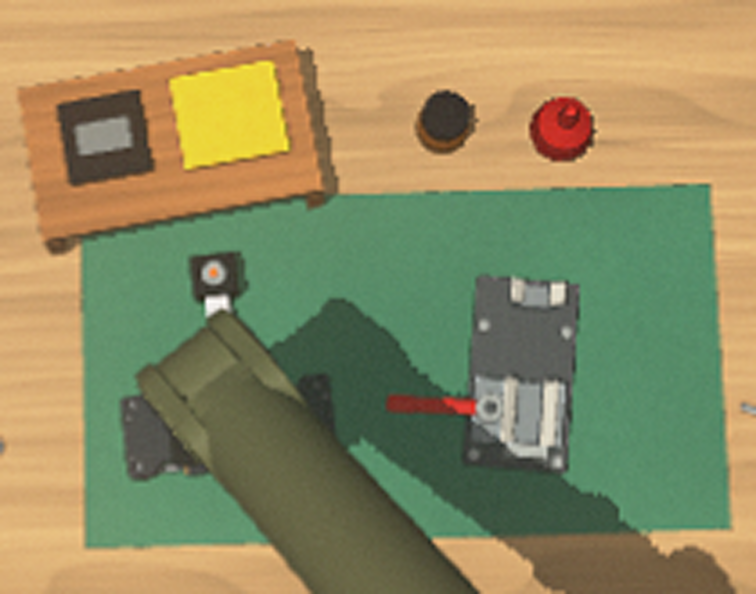

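View pics/w3.png

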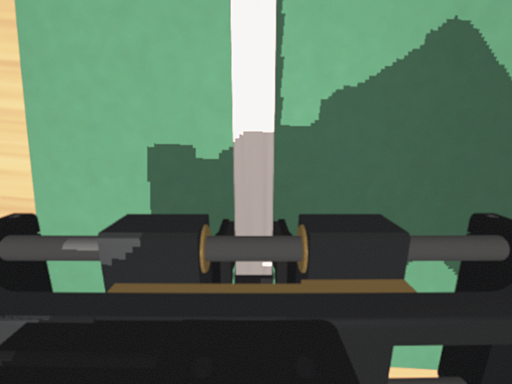

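The head at crop (215,275) is wholly in front of the shelf edge (crop y≈213 there). I'll set the bar down, release, and move to its middle.

```bash
python3 -m pendant '[[[0,0,0],[0,0,0.0012],1],[[0,0,0],[0,0,0],1],[[0,0,0],[0,0,0],-1],[[0,0,0],[0,0,0],-1],[[0,0,0],[0,0,0],-1],[[0,0,0],[0,0,0],-1],[[0,0,0],[0,0,0],-1],[[0,0,0],[0,0,0],-1]]'
python3 -m pendant '[[[0,0,0],[0,0,-0.03],-1],[[0,0,0],[0,0,-0.05],-1],[[0,0,0],[-0.02,0,0],-1],[[0,0,0],[0,0,0],-1],[[0,0,0],[0,0,0],-1]]'
python3 - <<'E'
from h import *
plan([.6135,.1788,.005],5)
grab('wrist','w4')
E
```

```text
time: 8.1
position: [0.4607, 0.1652, 0.0041]
tool_rot: [3.138, 0.14, 0.0]
ft_force: [0.3, 0.3, -0.5]
grip_width: 0.853
time: 8.72
position: [0.441, 0.1631, 0.0838]
tool_rot: [3.138, 0.14, -0.0]
ft_force: [-0.3, -1.0, -0.2]
grip_width: 0.999
t 8.72 pos [0.441  0.1631 0.0838] yaw 5.09 F [-0.3 -1.  -0.2] grip 86.9
turn [0.01 0.01 0.09] then shift [ 0.1732 -0.0006  0.0788] rows>= 4.0
```

View pics/w4.png

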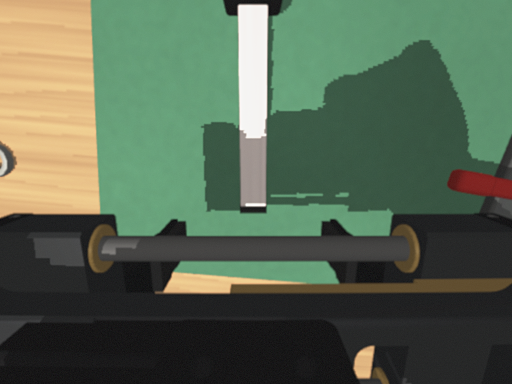

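The bar lies free and flat. Its tail edge is at about (253,207), and the head begins at row 5. I'll measure the axis and tail.

```bash
python3 - <<'E'
from h import *
im=load('w4');g=cv2.cvtColor(im['color'],cv2.COLOR_RGB2HSV).astype(int)
m=(g[...,1]<45)&(g[...,2]>110)
M=[]
for v in range(15,200,15):
    uu=np.where(m[v,225:285])[0]+225
    a,b=onz(im,uu.min()-.5,v,.022),onz(im,uu.max()+.5,v,.022);M.append((a+b)/2)
    if v%45==15: print(v,uu.min(),uu.max(),a.round(4),b.round(4))
M=np.array(M)[:,:2];f=np.polyfit(M[:,0],M[:,1],1);print('yaw',np.degrees(np.arctan(f[0])), 'mids',M[0],M[-1])
col=np.where(m[:215,253])[0];print('tail row',col.max(),onz(im,253,col.max()+.5,.022),'head row',col.min(),onz(im,253,col.min()-.5,.022))
t=onz(im,253,col.max()+.5,.022)[0]
a=np.arctan(f[0]); c0=np.array([t,np.polyval(f,t)]);print('tail',c0,'centre',c0+.1*np.array([np.cos(a),np.sin(a)]))
c=c0+.104*np.array([np.cos(a),np.sin(a)])
plan([c[0],c[1],.005],np.degrees(a))
E
```

```text
15 238 267 [0.5902 0.1867 0.022 ] [0.5922 0.1643 0.022 ]
60 238 267 [0.5592 0.1843 0.022 ] [0.5613 0.1612 0.022 ]
105 239 267 [0.5262 0.1809 0.022 ] [0.5283 0.1578 0.022 ]
150 240 265 [0.4907 0.1774 0.022 ] [0.4926 0.1558 0.022 ]
195 241 265 [0.4524 0.1735 0.022 ] [0.4543 0.1519 0.022 ]
yaw 5.188467110027732 mids [0.59123701 0.17548709] [0.45337071 0.16272951]
tail row 206 [0.44306146 0.16180361 0.022     ] head row 4 [0.59887727 0.17579749 0.022     ]
tail [0.44306146 0.16199847] centre [0.54265173 0.17104168]
t 8.78 pos [0.441  0.1632 0.0836] yaw 5.09 F [ 0.1  0.2 -0.6] grip 86.8
turn [-0.01  0.03 -0.1 ] then shift [0.106  0.0014 0.0786] rows>= 3.0
```

```bash
python3 -m pendant '[[[0,0,0],[0.05,0.0005,0],-1],[[0,0,0],[0.056,0.001,0],-1],[[0,0,0],[0,0,0.03],-1],[[0,0,0],[0,0,0.048],-1],[[0,0,0],[0,0,0],-1],[[0,0,0],[0,0,0],-1]]'
python3 - <<'E'
from h import *
plan([.5466,.1714,.005],5.2)
E
```

```text
time: 9.52
position: [0.5461, 0.1714, 0.0052]
tool_rot: [-3.138, -0.14, 0.003]
ft_force: [-0.1, 0.2, 0.6]
grip_width: 1.001
t 9.53 pos [0.5461 0.1714 0.0052] yaw 5.11 F [-0.1  0.2  0.6] grip 87.1
turn [-0.02  0.11 -0.09] then shift [0.0005 0.0001 0.0002] rows>= 1.0
```

```bash
python3 -m pendant '[[[0,0,0],[0,0,0],1],[[0,0,0],[0,0,0],1],[[0,0,0],[0,0,0],1],[[0,0,0],[0,0,0],1],[[0,0,0],[0,0,0],1],[[0,0,0],[0,0,0],1],[[0,0,0],[0,0,0],1],[[0,0,0],[0,0,0],1]]' 50
python3 -m pendant '[[[0,0,0],[0,0,0],1],[[0,0,0],[0,0,0],1],[[0,0,0],[0,0,-0.02],1],[[0,0,0],[0,0,-0.04],1],[[0,0,0],[0,0,-0.045],1],[[0,0,0],[0,0,0],1],[[0,0,0],[0,0,0],1]]'
python3 - <<'E'
from h import *
grab('wrist','w5')
plan([.5599,-.1251,.105],-6.7)
E
```

```text
time: 10.52
position: [0.5465, 0.1715, 0.0061]
tool_rot: [-3.138, -0.14, -0.0]
ft_force: [-0.1, -0.2, -1.2]
grip_width: 0.247
time: 11.4
position: [0.5461, 0.1708, 0.1111]
tool_rot: [3.137, 0.14, -0.001]
ft_force: [-0.0, -0.2, -2.4]
grip_width: 0.249
t 11.45 pos [0.5456 0.1706 0.1103] yaw 5.1 F [ 0.2  0.  -1.6] grip 21.6
turn [ 0.07  0.1  11.8 ] then shift [0.0487 0.292  0.0053] rows>= 5.0
```

View pics/w5.png

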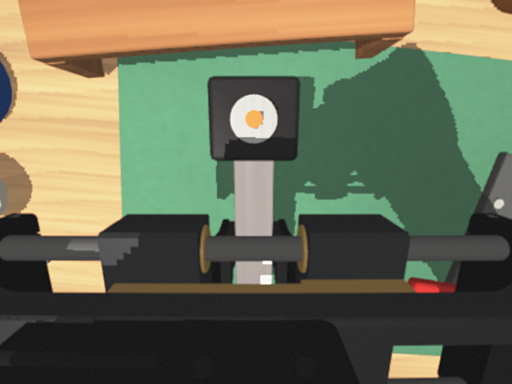

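The bar hangs level in the hand, head at (254,118) with the disc up. I'll check the pitch by depth while continuing, then move over the stand.

```bash
python3 - <<'E'
from h import *
im=load('w5')
for v in (165,180,195,210): print(depthpt(im,np.array([245,262]),np.array([v,v])).round(4).tolist())
print(depthpt(im,np.array([220,290]),np.array([95,95])).round(4).tolist())
E
python3 -m pendant '[[[0,0,5.9],[0,0,0],1],[[0,0,5.9],[0,0,0],1],[[0,0,0],[0.007,0.04,0],1],[[0,0,0],[0.0085,0.051,0],1],[[0,0,0],[0.0085,0.051,0],1],[[0,0,0],[0.0085,0.051,0],1],[[0,0,0],[0.0085,0.051,0],1],[[0,0,0],[0.0077,0.048,0],1]]'
python3 -m pendant '[[[0,0,0],[0,0,0],1],[[0,0,0],[0,0,0],1],[[0,0,0],[0,0,0],1]]'
python3 - <<'E'
from h import *
grab('wrist','w6')
im=grab('top','t6')
c=im['color'][75:240,185:395,::-1]
cv2.imwrite('pics/crop6.png',cv2.resize(c,None,fx=3.6,fy=3.6,interpolation=cv2.INTER_CUBIC))
plan([.5599,-.1251,.105],-6.7)
E
```

```text
[[0.5936, 0.1779, 0.1287], [0.5944, 0.1686, 0.1281]]
[[0.5853, 0.1772, 0.1284], [0.5858, 0.1678, 0.1267]]
[[0.5765, 0.1765, 0.1272], [0.5775, 0.167, 0.128]]
[[0.5678, 0.1758, 0.1275], [0.5686, 0.1661, 0.1273]]
[[0.6117, 0.175, 0.2741], [0.6298, 0.1594, 0.1417]]
time: 12.45
position: [0.5594, -0.1262, 0.1095]
tool_rot: [-3.136, 0.184, 0.005]
ft_force: [1.6, 0.4, -2.8]
grip_width: 0.251
time: 12.82
position: [0.5605, -0.1224, 0.1105]
tool_rot: [-3.136, 0.179, 0.002]
ft_force: [0.0, -0.2, -1.8]
grip_width: 0.248
t 12.93 pos [ 0.5607 -0.1228  0.1109] yaw -6.55 F [-0.2  0.1 -2.2] grip 21.4
turn [-0.02  0.03  0.15] then shift [-0.0006  0.0024  0.0059] rows>= 1.0
```

View pics/w6.png

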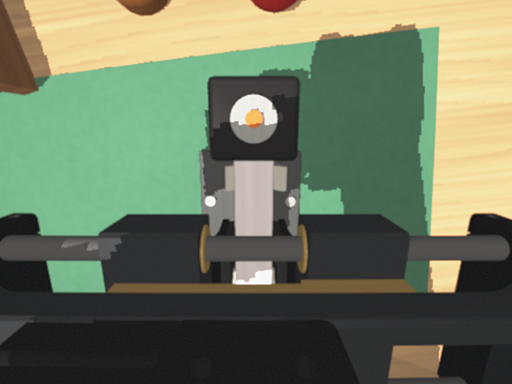

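View pics/crop6.png

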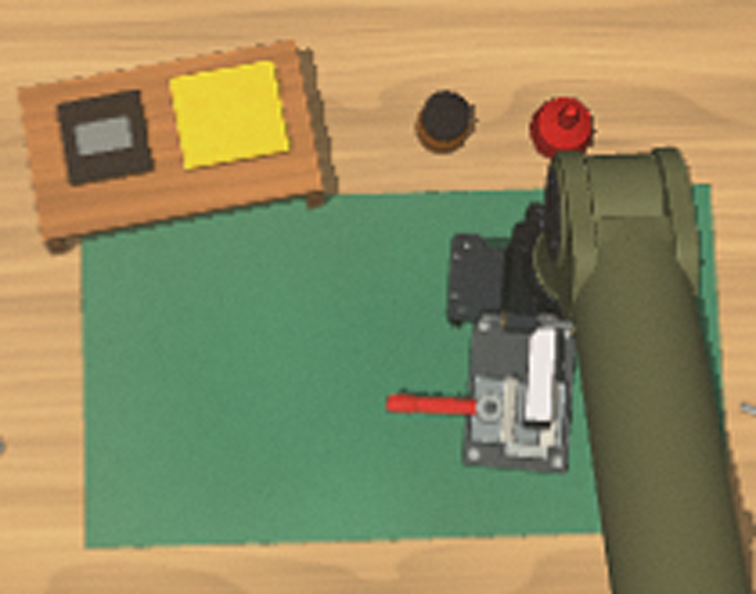

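The bar is over the channel, and the saddle lead-ins at columns 229 and 279 lie either side of it at 254. I'll check the alignment numerically.

```bash
python3 - <<'E'
from h import *
im=load('w6')
cv2.imwrite('pics/crop7.png',cv2.resize(im['color'][145:235,190:315,::-1],None,fx=6,fy=6,interpolation=cv2.INTER_CUBIC))
hsv=cv2.cvtColor(im['color'],cv2.COLOR_RGB2HSV).astype(int)
for v in (165,175,180,185): print(v,[tuple(x) for x in im['color'][v,222:288:3].tolist()][:0], im['color'][v,200:304:4].mean(-1).astype(int).tolist())
t=np.array([.5241,-.1209]);a=np.radians(-6.7);R=np.array([[np.cos(a),-np.sin(a)],[np.sin(a),np.cos(a)]])
for l,r,v in((235,272,165),(235,273,200)):
    p=(onz(im,l-.5,v,.128)+onz(im,r+.5,v,.128))/2; print('bar mid in stand',R.T@(p[:2]-t)*1000)
E
```

```text
165 [] [131, 85, 72, 72, 71, 72, 74, 89, 111, 190, 191, 191, 196, 191, 188, 190, 189, 193, 177, 107, 97, 78, 71, 71, 71, 69]
175 [] [124, 82, 72, 72, 72, 74, 90, 163, 162, 190, 190, 191, 195, 192, 187, 188, 189, 191, 173, 161, 162, 162, 68, 70, 72, 74]
180 [] [127, 85, 73, 70, 71, 73, 82, 163, 161, 189, 189, 190, 194, 190, 188, 188, 189, 192, 172, 162, 162, 164, 68, 70, 71, 74]
185 [] [144, 110, 73, 70, 71, 71, 81, 162, 161, 189, 189, 189, 195, 192, 189, 187, 189, 192, 169, 162, 161, 164, 69, 71, 70, 122]
bar mid in stand [84.61270306  1.26955278]
bar mid in stand [64.87705869  0.90968614]
```

View pics/crop7.png

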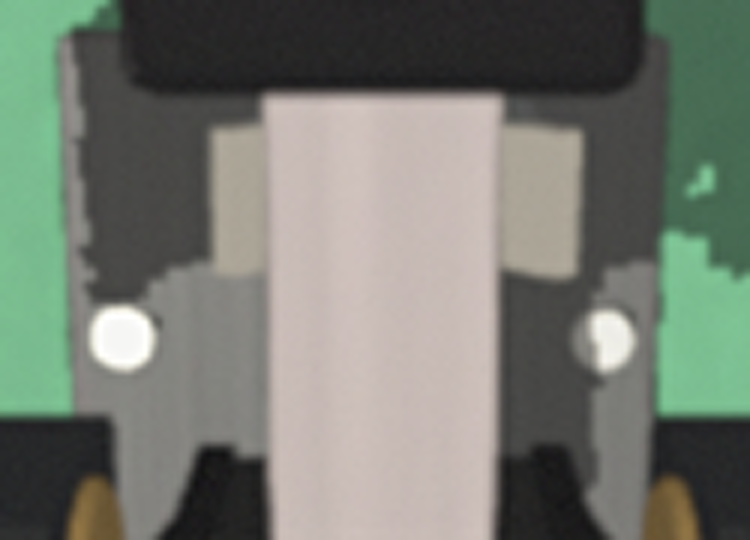

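The lead-ins' outer edges in the crop are 211 and 582 (mid 396), against the bar mid at 382. So the bar must go about 1.8 mm toward tool +y. Correcting, then lowering part way.

```bash
python3 -m pendant '[[[0,0,0.2],[-0.0005,0.0018,0.02],1],[[0,0,0],[0,0,0.018],1],[[0,0,0],[0,0,0],1],[[0,0,0],[0,0,0],1],[[0,0,0],[0,0,0],1]]'
python3 - <<'E'
from h import *
im=grab('wrist','w8')
cv2.imwrite('pics/crop8.png',cv2.resize(im['color'][145:235,190:315,::-1],None,fx=6,fy=6,interpolation=cv2.INTER_CUBIC))
plan([.5599,-.1251,.0375],-6.7)
E
```

```text
time: 13.55
position: [0.5607, -0.1261, 0.0737]
tool_rot: [3.136, -0.189, 0.002]
ft_force: [0.5, -0.3, -2.9]
grip_width: 0.251
t 13.6 pos [ 0.5607 -0.1262  0.0738] yaw -6.89 F [ 0.1  0.8 -2. ] grip 21.5
turn [ 0.02 -0.07 -0.19] then shift [-0.0009 -0.001   0.0363] rows>= 1.0
```

View pics/crop8.png

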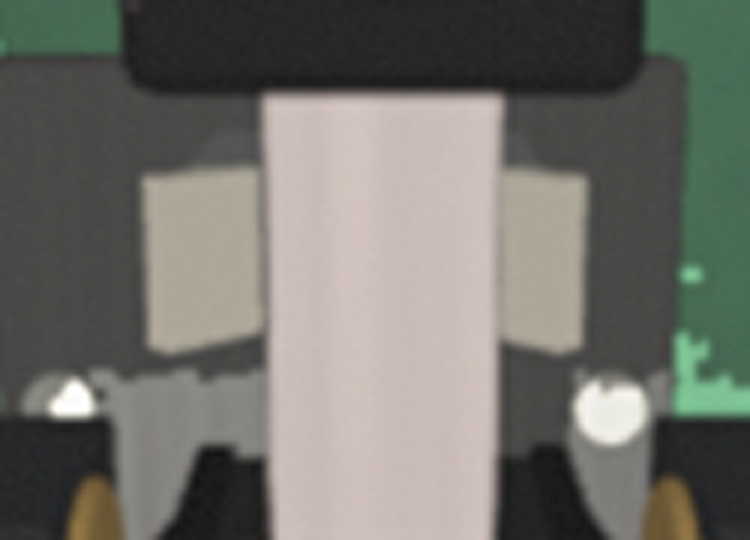

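Now the lead-ins' mid is 364 against the bar mid at 383, so the bar is about 1.8 mm too far to tool +y. I'll move back 1.6 mm and lower.

```bash
python3 -m pendant '[[[0,0,-0.1],[0,-0.0016,0.005],1],[[0,0,0],[0,0,0.005],1],[[0,0,0],[0,0,0],1],[[0,0,0],[0,0,0],1],[[0,0,0],[0,0,0],1]]'
python3 - <<'E'
from h import *
im=grab('wrist','w9')
cv2.imwrite('pics/crop9.png',cv2.resize(im['color'][145:235,190:315,::-1],None,fx=6,fy=6,interpolation=cv2.INTER_CUBIC))
plan([.5599,-.1251,.0375],-6.7)
E
```

```text
time: 14.22
position: [0.5605, -0.1245, 0.0633]
tool_rot: [3.136, -0.186, 0.0]
ft_force: [-0.8, 0.0, -2.5]
grip_width: 0.247
t 14.28 pos [ 0.5604 -0.1245  0.0632] yaw -6.79 F [ 0.2 -0.3 -2.5] grip 21.8
turn [ 0.01 -0.02 -0.09] then shift [-0.0005  0.0006  0.0257] rows>= 1.0
```

View pics/crop9.png

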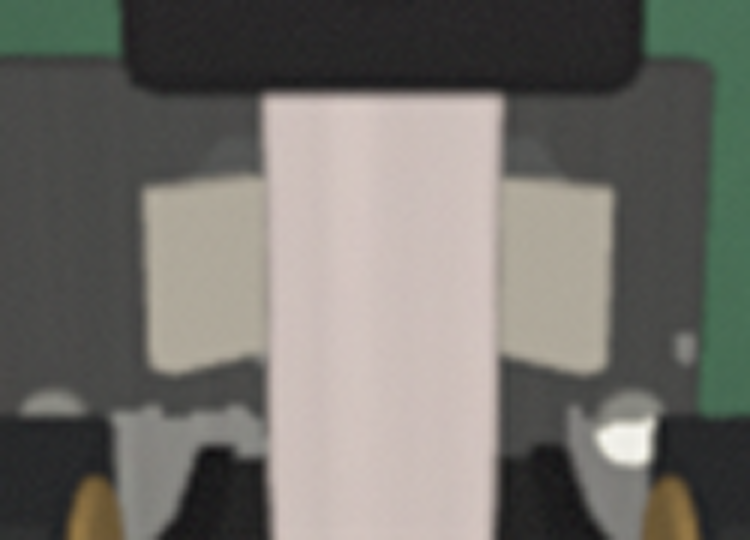

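Lead-ins' mid is now 378 against the bar's 383, which is within 0.6 mm. Lowering into the channel.

```bash
python3 -m pendant '[[[0,0,0],[0,-0.0003,0.006],1],[[0,0,0],[0,0,0.007],1],[[0,0,0],[0,0,0.006],1],[[0,0,0],[0,0,0],1],[[0,0,0],[0,0,0],1]]'
python3 - <<'E'
from h import *
plan([.5599,-.1251,.0375],-6.7)
E
```

```text
time: 14.9
position: [0.5604, -0.1241, 0.0441]
tool_rot: [-3.136, 0.186, -0.0]
ft_force: [-0.2, -1.5, -1.9]
grip_width: 0.245
t 14.9 pos [ 0.5604 -0.1241  0.0441] yaw -6.79 F [-0.2 -1.5 -1.9] grip 21.3
turn [-0.   -0.   -0.09] then shift [-0.0004  0.001   0.0066] rows>= 1.0
```

```bash
python3 -m pendant '[[[0,0,0],[0,0,0.004],1],[[0,0,0],[0,0,0.002],1],[[0,0,0],[0,0,0],1],[[0,0,0],[0,0,0],1]]'
python3 - <<'E'
from h import *
plan([.5599,-.1251,.0375],-6.7)
E
```

```text
time: 15.4
position: [0.5604, -0.1242, 0.0381]
tool_rot: [3.136, -0.186, 0.0]
ft_force: [-0.1, 0.4, -1.5]
grip_width: 0.248
t 15.4 pos [ 0.5604 -0.1242  0.0381] yaw -6.79 F [-0.1  0.4 -1.5] grip 21.5
turn [ 0.   -0.01 -0.09] then shift [-0.0004  0.0009  0.0006] rows>= 1.0
```

```bash
python3 -m pendant '[[[0,0,0],[0,0,0.001],1],[[0,0,0],[0,0,0],1],[[0,0,0],[0,0,0],1]]'
python3 -m pendant '[[[0,0,0],[0,0,0.0008],1],[[0,0,0],[0,0,0],1],[[0,0,0],[0,0,0],1]]'
python3 - <<'E'
from h import *
im=grab('wrist','w10')
plan([.5599,-.1251,.0375],-6.7)
E
```

```text
time: 15.78
position: [0.5604, -0.1242, 0.0381]
tool_rot: [3.135, -0.186, -0.0]
ft_force: [-3.3, -0.2, 5.3]
grip_width: 0.245
time: 16.15
position: [0.5604, -0.1242, 0.0381]
tool_rot: [3.135, -0.186, -0.0]
ft_force: [-3.9, 0.5, 11.4]
grip_width: 0.248
t 16.2 pos [ 0.5604 -0.1242  0.038 ] yaw -6.79 F [-4.4 -0.3 10.2] grip 21.6
turn [ 0.07  0.01 -0.09] then shift [-0.0004  0.0009  0.0005] rows>= 1.0
```

View pics/w10.png

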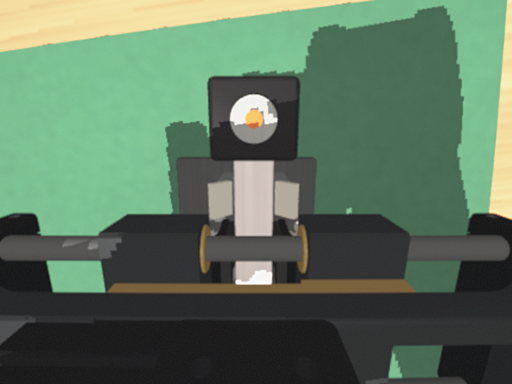

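Seated: the stiff contact at z=0.038 is what was expected. I'll relieve the down-push and slide back, watching the force.

```bash
python3 -m pendant '[[[0,0,0],[0,0,-0.0014],1],[[0,0,0],[-0.003,0,0],1],[[0,0,0],[-0.004,0,0],1],[[0,0,0],[-0.003,0,0],1],[[0,0,0],[0,0,0],1],[[0,0,0],[0,0,0],1]]'
python3 - <<'E'
from h import *
plan([.5599,-.1251,.0375],-6.7)
E
```

```text
time: 16.95
position: [0.552, -0.1232, 0.0381]
tool_rot: [3.136, -0.186, 0.006]
ft_force: [5.0, -0.9, -2.0]
grip_width: 0.245
t 16.95 pos [ 0.552  -0.1232  0.0381] yaw -6.79 F [ 5.  -0.9 -2. ] grip 21.3
turn [-0.   -0.21 -0.09] then shift [0.0081 0.0009 0.0006] rows>= 1.0
```

```bash
python3 -m pendant '[[[0,0,0],[-0.001,0,0],1],[[0,0,0],[0,0,0],1],[[0,0,0],[0,0,0],1]]'
python3 -m pendant '[[[0,0,0],[-0.001,0,0],1],[[0,0,0],[0,0,0],1],[[0,0,0],[0,0,0],1]]'
python3 - <<'E'
from h import *
plan([.5599,-.1251,.0375],-6.7)
im=grab('wrist','w11');im=grab('top','t11')
cv2.imwrite('pics/crop11.png',cv2.resize(im['color'][135:215,290:370,::-1],None,fx=7,fy=7,interpolation=cv2.INTER_CUBIC))
E
```

```text
time: 17.32
position: [0.552, -0.1232, 0.0385]
tool_rot: [3.136, -0.186, 0.009]
ft_force: [6.8, -1.1, -2.2]
grip_width: 0.246
time: 17.7
position: [0.552, -0.1232, 0.0388]
tool_rot: [3.136, -0.186, 0.012]
ft_force: [8.3, -1.2, -2.6]
grip_width: 0.25
t 17.7 pos [ 0.552  -0.1232  0.0388] yaw -6.79 F [ 8.3 -1.2 -2.6] grip 21.8
turn [-0.01 -0.45 -0.09] then shift [0.0081 0.001  0.0013] rows>= 1.0
```

View pics/crop11.png

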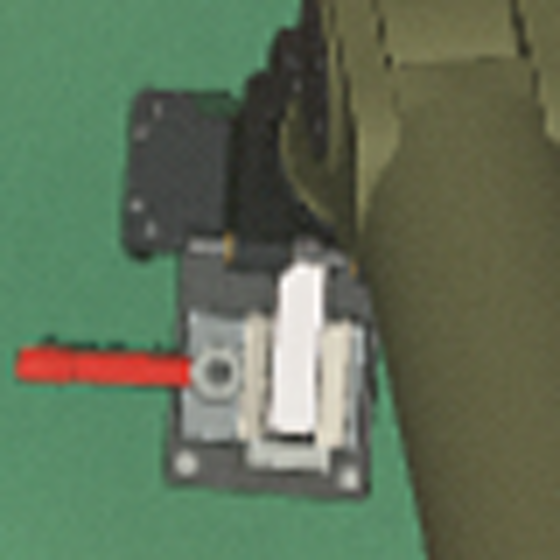

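View pics/w11.png

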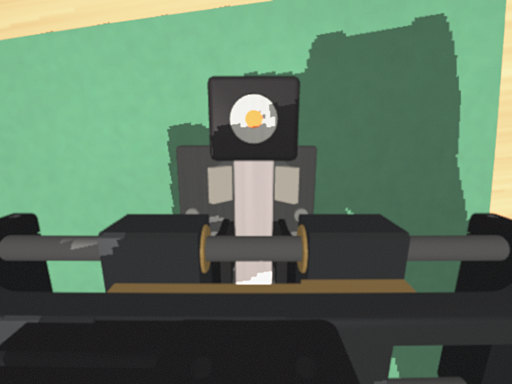

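```bash
python3 - <<'E'
from h import *
t=np.array([.5241,-.1209]);a=np.radians(-6.7);R=np.array([[np.cos(a),-np.sin(a)],[np.sin(a),np.cos(a)]])
S=lambda p:(R.T@(np.asarray(p)[:2]-t)*1000).round(1)
im=load('t11')
def q(cu,cv,z): return S(onz(im,290+cu/7-.43,135+cv/7-.43,z))
print('tail top L,R',q(272,430,.054),q(314,432,.054),'bar upper',q(285,265,.054),q(325,265,.054))
print('stop outer bottom L R',q(248,466,.058),q(326,470,.058),'stop inner',q(250,442,.058),q(322,446,.058))
print('hinge',q(216,373,.062),'plate BL',q(165,486,.012),'BR',q(368,496,.012))
w=load('w11')
print('wrist head back edge',[S(onz(w,u,160,.070)) for u in (215,254,293)])
for v in (165,175,190,205): print([ (S(p),p[2].round(4)) for p in depthpt(w,np.array([254]),np.array([v]))])
print('leadin corners sad', [S(onz(w,u,v,.058)) for u,v in((208,167),(299,167))])
print('plate',[S(onz(w,u,v,.012)) for u,v in((178,146),(316,146))])
E
```

```text
tail top L,R [-75.3   8.1] [-74.5 -12.1] bar upper [5.1 7.5] [  6.8 -11.7]
stop outer bottom L R [-94.   18.8] [-92.7 -18.5] stop inner [-82.4  18.7] [-81.4 -15.8]
hinge [-51.2  37.7] plate BL [-102.5   53.6] BR [-98.8 -46.3]
wrist head back edge [array([80.1, 18.4]), array([80.1, -0.9]), array([ 80.1, -20.2])]
[(array([76. , -0.9]), np.float64(0.0561))]
[(array([70.7, -0.9]), np.float64(0.0574))]
[(array([61.9, -1. ]), np.float64(0.0557))]
[(array([53.1, -1. ]), np.float64(0.0553))]
leadin corners sad [array([75.2, 24. ]), array([ 75.1, -25.4])]
plate [array([84.4, 52.4]), array([ 84.4, -44.6])]
```

There seemed to be a 5 mm conflict: by the top view the bright tail edge is at stand x≈-75, but by the wrist view the head's back edge is at 80.1, which is home. A black end cap about 5 mm long, dark just behind the bright edge in w4 and in this crop (rows 430–440), would explain it. It would also explain why I measured 156 mm instead of 160 earlier. The hard stop under an 8 N push agrees too. I'll confirm after letting go, once the view is free.

```bash
python3 -m pendant '[[[0,0,0],[0.0025,0,0.0005],1],[[0,0,0],[0,0,0],1],[[0,0,0],[0,0,0],1]]'
python3 -m pendant '[[[0,0,0],[0,0,0],-1],[[0,0,0],[0,0,0],-1],[[0,0,0],[0,0,0],-1],[[0,0,0],[0,0,0],-1],[[0,0,0],[0,0,0],-1],[[0,0,0],[0,0,0],-1],[[0,0,0],[0,0,0],-1],[[0,0,0],[0,0,0],-1]]'
python3 -m pendant '[[[0,0,0],[0,0,-0.03],-1],[[0,0,0],[0,0,-0.05],-1],[[0,0,0],[-0.05,0,-0.05],-1],[[0,0,0],[-0.05,0,-0.03],-1],[[0,0,0],[0,0,0],-1],[[0,0,0],[0,0,0],-1],[[0,0,0],[0,0,0],-1]]'
python3 - <<'E'
from h import *
plan([.456,.003,.15],-6.7)
im=grab('wrist','w12');print(monitor.get_state()['joint_positions'].round(2))
E
```

```text
time: 18.18
position: [0.552, -0.1232, 0.0381]
tool_rot: [3.136, -0.186, 0.004]
ft_force: [3.8, 0.1, 5.7]
grip_width: 0.241
time: 19.18
position: [0.5509, -0.1231, 0.0372]
tool_rot: [3.136, -0.186, -0.0]
ft_force: [-0.5, 0.2, 0.3]
grip_width: 0.987
time: 20.05
position: [0.4576, -0.1117, 0.1901]
tool_rot: [-3.134, 0.185, 0.003]
ft_force: [-0.2, 0.6, -0.4]
grip_width: 1.0
t 20.05 pos [ 0.4576 -0.1117  0.1901] yaw -6.76 F [-0.2  0.6 -0.4] grip 87.0
turn [-0.13  0.11 -0.06] then shift [-0.015  -0.1137  0.0401] rows>= 2.0
[ 0.97 -0.02 -0.77  1.9  -0.01  1.26 -1.48]
```

View pics/w12.png

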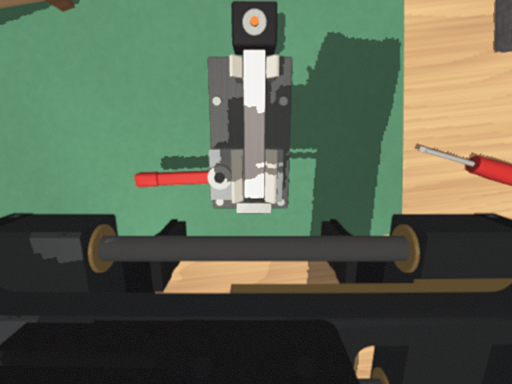

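```bash
python3 - <<'E'
from h import *
im=load('w12')
cv2.imwrite('pics/crop12.png',cv2.resize(im['color'][145:220,205:305,::-1],None,fx=7,fy=7,interpolation=cv2.INTER_CUBIC))
cv2.imwrite('pics/crop12b.png',cv2.resize(im['color'][0:100,205:305,::-1],None,fx=6,fy=6,interpolation=cv2.INTER_CUBIC))
E
```

```text
(no output)
```

View pics/crop12.png

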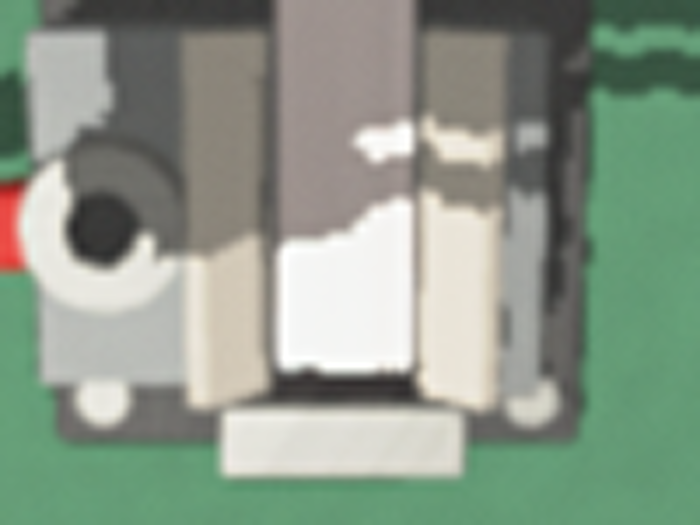

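View pics/crop12b.png

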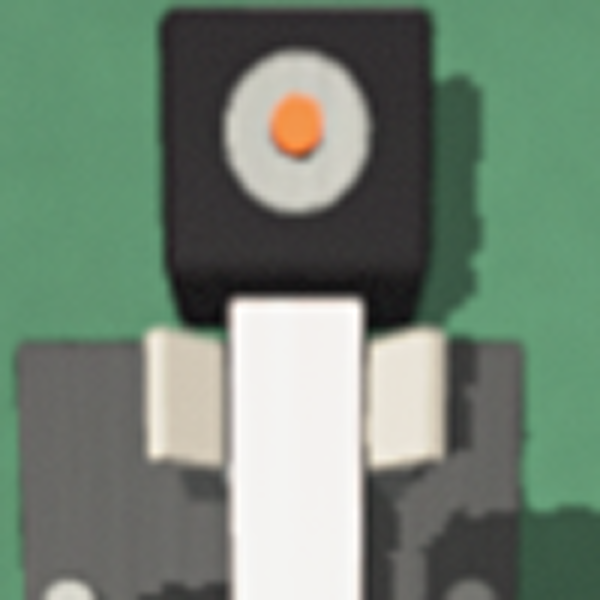

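```bash
python3 - <<'E'
from h import *
im=load('w12')
t=np.array([.5241,-.1209]);a=np.radians(-6.7);R=np.array([[np.cos(a),-np.sin(a)],[np.sin(a),np.cos(a)]])
S=lambda p:(R.T@(np.asarray(p)[:2]-t)*1000).round(1)
f=lambda u,v,z:S(onz(im,u,v,z))
ua=205+345/7-.43
print('white end',f(ua,145+372/7-.43,.054),'dark2',f(ua,145+390/7-.43,.054),'stop near edge',f(ua,145+405/7-.43,.058))
print('stop far',f(ua,145+477/7-.43,.058))
print('head back at tube top',f(205+297/6-.4,297/6-.4,.054),'leadin far',f(205+150/6,328/6-.4,.058),'leadin near',f(205+150/6,460/6-.4,.058))
print('clamp start',f(205+225/7,145+30/7-.43,.060),'head bottom-back',f(205+195/6,328/6,.034))
x=int(round(ua))
for v in range(193,208): print(v,im['color'][v,x-3:x+4:3].tolist(),depthpt(im,x,v)[2].round(4))
E
```

```text
white end [-75.6  -0.4] dark2 [-78.7  -0.4] stop near edge [-80.2  -0.4]
stop far [-92.5  -0.4]
head back at tube top [80.7 -0.6] leadin far [74.9 23.8] leadin near [54.1 24.2]
clamp start [-19.5  17.8] head bottom-back [80.6 17.6]
193 [[245, 245, 243], [245, 245, 244], [244, 245, 243]] 0.0548
194 [[245, 245, 244], [245, 245, 244], [245, 245, 243]] 0.0544
195 [[246, 246, 245], [245, 246, 245], [245, 246, 244]] 0.0544
196 [[250, 251, 249], [249, 250, 248], [249, 250, 248]] 0.0542
197 [[242, 244, 238], [245, 248, 243], [245, 246, 241]] 0.0542
198 [[135, 135, 131], [141, 144, 138], [140, 140, 135]] 0.0556
199 [[61, 57, 56], [59, 55, 55], [57, 54, 54]] 0.0558
200 [[63, 58, 58], [61, 58, 57], [62, 58, 57]] 0.0549
201 [[59, 57, 56], [63, 60, 59], [67, 64, 62]] 0.0559
202 [[93, 93, 89], [99, 98, 93], [102, 101, 96]] 0.0555
203 [[171, 170, 160], [175, 173, 164], [172, 171, 161]] 0.0589
204 [[226, 226, 214], [228, 226, 217], [225, 223, 212]] 0.0601
205 [[225, 224, 217], [226, 225, 219], [223, 222, 214]] 0.059
206 [[222, 221, 214], [222, 221, 214], [221, 220, 212]] 0.0583
207 [[223, 222, 214], [222, 221, 213], [221, 220, 212]] 0.0591
```

The depth inside the dark band is 55 mm, i.e. tube-top height, right up to the stop. So it is a black end cap and the bar is home (head back at 80.7, home is 80). Next is the lever: shut the fingers and go to its outer side.

```bash
python3 - <<'E'
from h import *
im=load('w12')
t=np.array([.5241,-.1209]);a=np.radians(-6.7);R=np.array([[np.cos(a),-np.sin(a)],[np.sin(a),np.cos(a)]])
hsv=cv2.cvtColor(im['color'],cv2.COLOR_RGB2HSV).astype(int)
V,U=np.mgrid[:384,:512];P=(onz(im,U,V,.062)[...,:2]-t)@R*1000
m=((hsv[...,0]<8)|(hsv[...,0]>172))&(hsv[...,1]>140)&(hsv[...,2]>100)&(U<215)&(U>120)&(V>165)&(V<195)
r=cv2.minAreaRect(P[m].astype(np.float32));b=cv2.boxPoints(r);print(m.sum(),r,b.round(1).tolist())
c=np.array(r[0]);print('phi',np.degrees(np.arctan2(c[1]-38,c[0]+50)))
# waypoints, contact at r=62
H=np.array([-50,38.])
for ph in (90,80,70,60,50,40,30,20,10,5,0,-2):
    p=np.radians(ph);u=np.array([np.cos(p),np.sin(p)]);n=np.array([-u[1],u[0]])
    C=H+62*u+8*n-np.array([10,-15]);W=R@C/1000+t
    print(ph,'stand',C.round(1),'world',W.round(4))
plan([.456,.003,.15],-6.7)
E
```

```text
901 ((-51.90608215332031, 91.54005432128906), (14.9147367477417, 81.27678680419922), 1.8071519136428833) [[-60.599998474121094, 131.89999389648438], [-58.099998474121094, 50.70000076293945], [-43.20000076293945, 51.20000076293945], [-45.70000076293945, 132.39999389648438]]
phi 92.03892880169413
90 stand [-68. 115.] world [0.47   0.0012]
80 stand [-57.1 115.4] world [4.808e-01 4.000e-04]
70 stand [-46.3 114. ] world [ 0.4914 -0.0023]
60 stand [-35.9 110.7] world [ 0.5013 -0.0068]
50 stand [-26.3 105.6] world [ 0.5103 -0.0129]
40 stand [-17.6  99. ] world [ 0.5181 -0.0205]
30 stand [-10.3  90.9] world [ 0.5245 -0.0294]
20 stand [-4.5 81.7] world [ 0.5292 -0.0392]
10 stand [-0.3 71.6] world [ 0.5321 -0.0497]
5 stand [ 1.1 66.4] world [ 0.5329 -0.0551]
0 stand [ 2. 61.] world [ 0.5332 -0.0605]
-2 stand [ 2.2 58.8] world [ 0.5332 -0.0627]
t 20.1 pos [ 0.4576 -0.1116  0.1901] yaw -6.75 F [ 0.3 -0.7 -0.2] grip 87.4
turn [-0.14  0.12 -0.05] then shift [-0.0149 -0.1136  0.0401] rows>= 2.0
```

```bash
python3 -m pendant '[[[0,0,0],[-0.005,-0.038,0],1],[[0,0,0],[-0.005,-0.038,0.01],1],[[0,0,0],[-0.005,-0.0376,0.03],1],[[0,0,0],[0,0,0],1],[[0,0,0],[0,0,0],1],[[0,0,0],[0,0,0],1],[[0,0,0],[0,0,0],1],[[0,0,0],[0,0,0],1]]' 20
python3 -m pendant '[[[0,0,0],[0,0,0],1],[[0,0,0],[0,0,0],1],[[0,0,0],[0,0,0],1]]'
python3 - <<'E'
from h import *
plan([.456,.003,.042],-6.7)
im=grab('wrist','w13')
E
```

```text
time: 21.1
position: [0.4561, 0.0021, 0.1516]
tool_rot: [3.136, -0.188, 0.001]
ft_force: [0.3, 0.8, -0.3]
grip_width: 0.173
time: 21.48
position: [0.4559, 0.0026, 0.1514]
tool_rot: [3.136, -0.186, 0.0]
ft_force: [-0.1, 0.4, 0.2]
grip_width: 0.005
t 21.48 pos [0.4559 0.0026 0.1514] yaw -6.79 F [-0.1  0.4  0.2] grip 0.4
turn [ 0.01 -0.   -0.09] then shift [ 1.000e-04 -4.000e-04  1.094e-01] rows>= 2.0
```

View pics/w13.png

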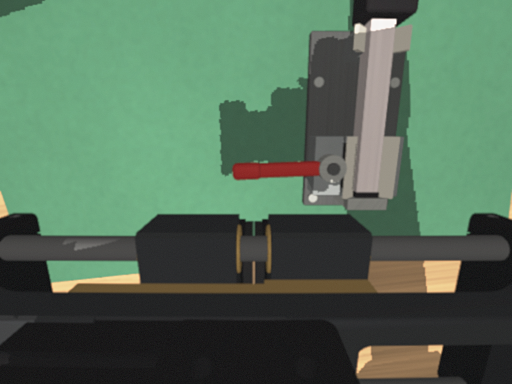

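The shut fingers (column 254) are on the near side of the lever, which spans (233–330, 170), and clear of it. Going down, then sweeping.

```bash
python3 -m pendant '[[[0,0,0],[0,0,0.05],1],[[0,0,0],[0,0,0.045],1],[[0,0,0],[0,0,0.0145],1],[[0,0,0],[0,0,0],1],[[0,0,0],[0,0,0],1]]'
python3 - <<'E'
from h import *
plan([.47,.0012,.042],-6.7)
plan([.4914,-.0023,.042],-6.7)
E
```

```text
time: 22.15
position: [0.4574, 0.0026, 0.0435]
tool_rot: [3.136, -0.186, 0.004]
ft_force: [-0.6, -0.4, -0.6]
grip_width: 0.003
t 22.15 pos [0.4574 0.0026 0.0435] yaw -6.79 F [-0.6 -0.4 -0.6] grip 0.2
turn [ 0.02 -0.16 -0.09] then shift [ 0.0126 -0.      0.0015] rows>= 1.0
t 22.15 pos [0.4574 0.0026 0.0435] yaw -6.79 F [-0.6 -0.4 -0.6] grip 0.2
turn [ 0.02 -0.16 -0.09] then shift [0.0343 0.0009 0.0015] rows>= 1.0
```

```bash
python3 -m pendant '[[[0,0,0],[0.0126,0,0.001],1],[[0,0,0],[0.0109,-0.0004,0],1],[[0,0,0],[0.0108,0.0014,0],1],[[0,0,0],[0.0104,0.0033,0],1],[[0,0,0],[0.0096,0.0051,0],1],[[0,0,0],[0,0,0],1],[[0,0,0],[0,0,0],1]]'
python3 - <<'E'
from h import *
plan([.5103,-.0129,.042],-6.7)
im=grab('wrist','w14')
E
```

```text
time: 23.02
position: [0.5086, -0.0133, 0.0408]
tool_rot: [3.136, -0.186, -0.0]
ft_force: [-0.7, -0.0, -0.2]
grip_width: 0.005
t 23.02 pos [ 0.5086 -0.0133  0.0408] yaw -6.8 F [-0.7 -0.  -0.2] grip 0.5
turn [ 0.01  0.01 -0.1 ] then shift [ 0.0016 -0.0006 -0.0012] rows>= 1.0
```

View pics/w14.png

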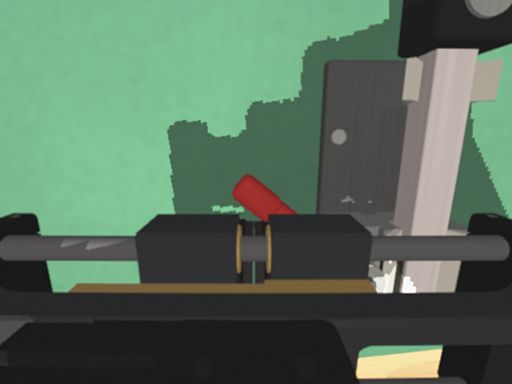

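The lever is following: its tip is at (245,190), turned to about 45–50°. I'll continue the arc.

```bash
python3 -m pendant '[[[0,0,0],[0.0095,0.0063,0],1],[[0,0,0],[0.0073,0.0081,0],1],[[0,0,0],[0.0058,0.0092,0],1],[[0,0,0],[0,0,0],1],[[0,0,0],[0,0,0],1]]'
python3 - <<'E'
from h import *
plan([.5292,-.0392,.042],-6.7)
E
python3 -m pendant '[[[0,0,0],[0.0042,0.0101,0],1],[[0,0,0],[0.0014,0.0052,0],1],[[0,0,0],[0.0009,0.0054,0],1],[[0,0,0],[0,0,0],1],[[0,0,0],[0,0,0],1]]'
python3 - <<'E'
from h import *
plan([.5332,-.0605,.042],-6.7)
im=grab('wrist','w15')
E
```

```text
time: 23.7
position: [0.5287, -0.0398, 0.041]
tool_rot: [3.136, -0.187, 0.001]
ft_force: [-0.0, 0.1, -0.2]
grip_width: 0.006
t 23.7 pos [ 0.5287 -0.0398  0.041 ] yaw -6.82 F [-0.   0.1 -0.2] grip 0.5
turn [ 0.03 -0.03 -0.12] then shift [ 0.0005 -0.0006 -0.001 ] rows>= 1.0
time: 24.32
position: [0.5322, -0.0607, 0.0409]
tool_rot: [3.136, -0.186, -0.0]
ft_force: [-0.6, -0.9, 0.6]
grip_width: 0.003
t 24.32 pos [ 0.5322 -0.0607  0.0409] yaw -6.8 F [-0.6 -0.9  0.6] grip 0.3
turn [ 0.02  0.01 -0.1 ] then shift [ 0.001  -0.0003 -0.0011] rows>= 1.0
```

View pics/w15.png

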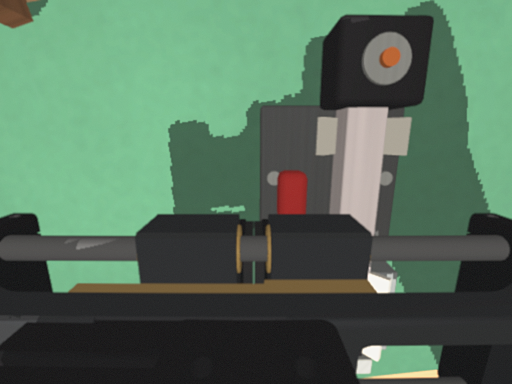

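The lever tip at (292,190) is now about parallel to the bar. A slight push will confirm it is on its stop.

```bash
python3 -m pendant '[[[0,0,0],[0,0.003,0],1],[[0,0,0],[0,0.003,0],1],[[0,0,0],[0,0,0],1],[[0,0,0],[0,0,0],1]]'
python3 - <<'E'
from h import *
plan([.5332,-.0605,.042],-6.7)
E
```

```text
time: 24.88
position: [0.5317, -0.0659, 0.0409]
tool_rot: [-3.136, 0.185, -0.0]
ft_force: [-0.1, 2.3, 0.4]
grip_width: 0.005
t 24.88 pos [ 0.5317 -0.0659  0.0409] yaw -6.76 F [-0.1  2.3  0.4] grip 0.5
turn [-0.03 -0.   -0.06] then shift [ 0.0009 -0.0056 -0.0011] rows>= 1.0
```

```bash
python3 -m pendant '[[[0,0,0],[0,0.003,0],1],[[0,0,0],[0,0,0],1],[[0,0,0],[0,0,0],1]]'
python3 -m pendant '[[[0,0,0],[0,0.002,0],1],[[0,0,0],[0,0,0],1],[[0,0,0],[0,0,0],1]]'
```

```text
time: 25.25
position: [0.5317, -0.066, 0.041]
tool_rot: [-3.132, 0.183, -0.001]
ft_force: [0.1, 7.6, -0.3]
grip_width: 0.007
time: 25.62
position: [0.5317, -0.066, 0.041]
tool_rot: [-3.13, 0.181, -0.001]
ft_force: [1.3, 11.2, -0.5]
grip_width: 0.003
```

Hard stop: 11 N with no motion. I'll back off, rise, and look.

```bash
python3 -m pendant '[[[0,0,0],[0,-0.01,0],1],[[0,0,0],[0,-0.02,0],1],[[0,0,0],[0,-0.01,-0.04],1],[[0,0,0],[-0.03,0.02,-0.06],1],[[0,0,0],[-0.04,0.04,-0.05],1],[[0,0,0],[0,0,0],1],[[0,0,0],[0,0,0],1],[[0,0,0],[0,0,0],1]]'
python3 - <<'E'
from h import *
im=grab('wrist','w16');plan([.45,-.1,.19],-6.7)
t=grab('top','t16')
cv2.imwrite('pics/crop16.png',cv2.resize(im['color'][0:225,150:350,::-1],None,fx=2.6,fy=2.6,interpolation=cv2.INTER_CUBIC))
E
```

```text
time: 26.62
position: [0.47, -0.0742, 0.1745]
tool_rot: [-3.134, 0.183, 0.004]
ft_force: [-0.1, 0.0, -0.4]
grip_width: 0.003
t 26.68 pos [ 0.4701 -0.074   0.1745] yaw -6.67 F [0.3 0.2 0.8] grip 0.6
turn [-0.11  0.14  0.03] then shift [-0.0169  0.0281 -0.0155] rows>= 1.0
```

View pics/crop16.png

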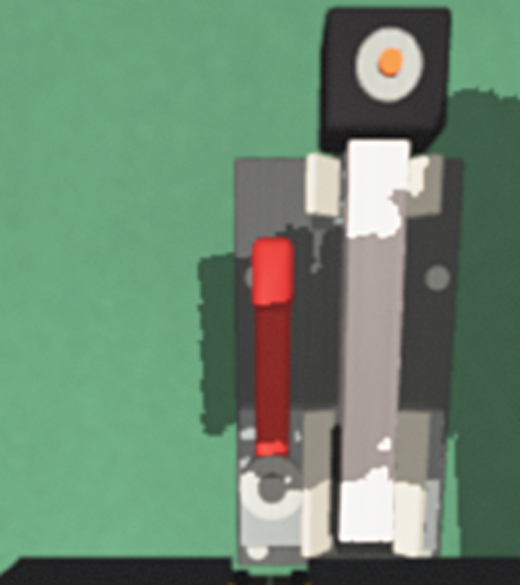

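View pics/t16.png

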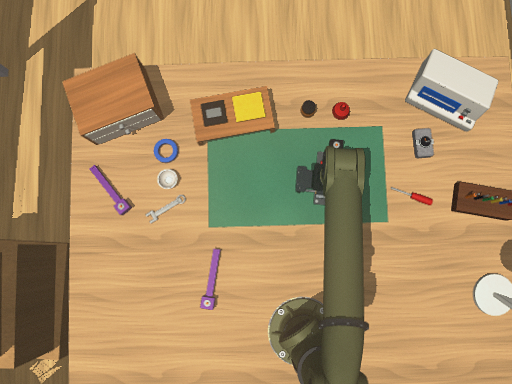

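The lever is closed beside the bar and the bar is pushed to the cheek. The bystanders are where they were. I'll retake the w12 view for numbers.

```bash
python3 -m pendant '[[[0,0,0],[-0.016,0.036,-0.015],1],[[0,0,0],[0,0,0],1],[[0,0,0],[0,0,0],1],[[0,0,0],[0,0,0],1]]'
python3 - <<'E'
from h import *
im=grab('wrist','w17')
cv2.imwrite('pics/crop17.png',cv2.resize(im['color'][0:215,180:330,::-1],None,fx=2.7,fy=2.7,interpolation=cv2.INTER_CUBIC))
cv2.imwrite('pics/crop17b.png',cv2.resize(im['color'][145:220,205:305,::-1],None,fx=7,fy=7,interpolation=cv2.INTER_CUBIC))
t=np.array([.5241,-.1209]);a=np.radians(-6.7);R=np.array([[np.cos(a),-np.sin(a)],[np.sin(a),np.cos(a)]])
hsv=cv2.cvtColor(im['color'],cv2.COLOR_RGB2HSV).astype(int)
V,U=np.mgrid[:384,:512];P=(onz(im,U,V,.062)[...,:2]-t)@R*1000
m=((hsv[...,0]<8)|(hsv[...,0]>172))&(hsv[...,1]>140)&(hsv[...,2]>70)&(V>60)&(V<200)&(abs(P[...,1]-38)<30)&(P[...,0]<60)
r=cv2.minAreaRect(P[m].astype(np.float32));print('lever',m.sum(),r)
c=np.array(r[0]);print('phi',np.degrees(np.arctan2(c[1]-38,c[0]+50)))
Q=(onz(im,U,V,.054)[...,:2]-t)@R*1000
g=im['color'].astype(int)
for v in range(50,200,15):
    row=[u for u in range(225,285) if abs(Q[v,u,1])<16 and g[v,u].min()>150 and abs(g[v,u,0]-g[v,u,2])<22]
    if row: print(v,row[0],row[-1],Q[v,row[0]].round(1),Q[v,row[-1]].round(1))
E
```

```text
time: 27.22
position: [0.4504, -0.1078, 0.1903]
tool_rot: [-3.135, 0.183, 0.001]
ft_force: [-0.5, 0.6, -0.7]
grip_width: 0.003
lever 1058 ((3.765087127685547, 37.569786071777344), (15.546501159667969, 81.19298553466797), 88.85126495361328)
phi -0.4584558052294037
50 248 272 [72.5  8.7] [ 72.5 -15.8]
65 248 271 [58.3  8.8] [ 58.3 -15. ]
80 248 269 [43.8  8.8] [ 43.8 -13.2]
95 248 268 [28.9  8.9] [ 29.  -12.3]
110 248 267 [13.7  8.9] [ 13.8 -11.5]
125 250 267 [-1.8  6.8] [ -1.8 -11.7]
140 250 266 [-17.8   6.8] [-17.8 -10.8]
155 250 266 [-34.1   6.8] [-34.1 -11. ]
170 266 266 [-50.9 -11.2] [-50.9 -11.2]
185 248 270 [-68.2   9.2] [-68.1 -16. ]
```

View pics/crop17.png

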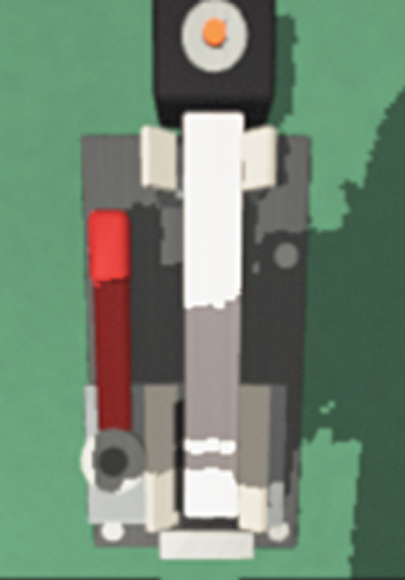

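View pics/crop17b.png

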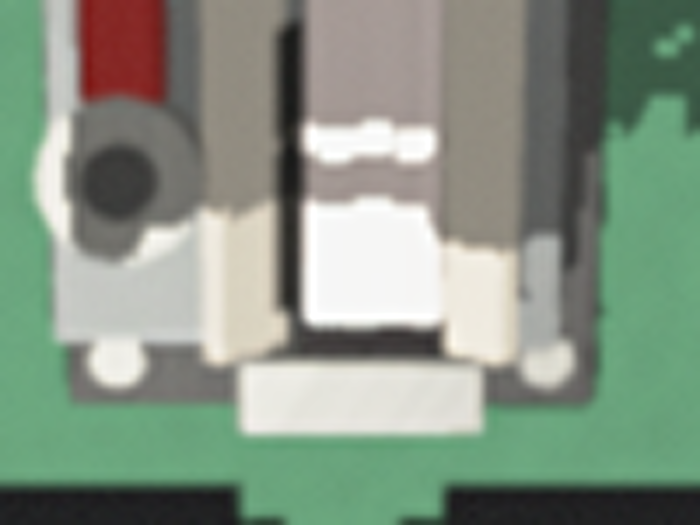

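```bash
python3 - <<'E'
from h import *
t=np.array([.5241,-.1209]);a=np.radians(-6.7);R=np.array([[np.cos(a),-np.sin(a)],[np.sin(a),np.cos(a)]])
for n in ('w12','w17'):
    im=load(n);V=np.arange(384)
    u=254 if n=='w12' else 258
    g=im['color'][:210,u-3:u+4].mean((1,2));X=((onz(im,np.full(210,u),np.arange(210),.054)[:,:2]-t)@R*1000)[:,0]
    e=[(i,round(float(X[i]+(X[i+1]-X[i])*.5),1),int(g[i]),int(g[i+1])) for i in range(30,209) if abs(g[i+1]-g[i])>45]
    print(n,e)
print(monitor.get_state()['ft_force'].round(1))
E
```

```text
w12 [(34, 94.2, 169, 100), (35, 93.3, 100, 52), (48, 81.3, 32, 111), (49, 80.3, 111, 217), (197, -75.4, 244, 139), (198, -76.6, 139, 56), (202, -81.4, 96, 169), (203, -82.6, 169, 221)]
w17 [(40, 81.3, 47, 128), (41, 80.4, 128, 227), (166, -47.0, 242, 190), (172, -53.8, 158, 207), (190, -74.6, 251, 179), (191, -75.8, 179, 82), (195, -80.5, 75, 139), (196, -81.7, 139, 208), (206, -93.7, 214, 151)]
[-0.   0.2  0.8]
```

The bar did not move while clamping, and the hand is free (force about 0, well above everything). Handing in.

```bash
python3 - <<'E'
from h import *
print(order.close_job())
E
```

```text
the job is handed in; nothing more can be done
None
```

The bar is clamped in the stand and the job is handed in, at about 27 s of robot time.

I drew the aluminium bar out by its tail until it was wholly clear of the shelf, set it down and let go. I then took it near its middle, a few mm off centre, and laid it upright in the channel. I slid it back until its tail stopped hard against the end stop, with about 8 N of push and no further motion. With the bar released and the lever still open, I pushed the lever over centre to its closed stop, which held at 11 N with no motion, and backed away.

**Last checks**
- **Lever:** it sits at about -0.5° to the stand's x, so it is closed.
- **Bar:** it is right way up and against the fixed cheek. The back of its head is at stand x of about 80.7 mm (home is 80), the same before and after clamping.
- **Bystanders:** in the last top view they looked unmoved, by eye only.
- **Hand:** free, with about 0 N on it.

**One disagreement:** the tail's bright edge measured about 5 mm short of the stop. The depth there is at tube height right up to the stop, so I took it for a black end cap. The head position and the hard contact agree with that. The cameras are only good to about 1–2 mm, so they cannot rule out a sub-millimetre gap at the stop.

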